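Rebuild the lens arm's collar stack and lock it

TASK

Rebuild the lens arm's friction stack: lift the yellow dust cap off the post and stand it upright on the cap stand, then thread every loose collar down the post of the green base until it is fully home, the widest at the bottom and each next one narrower, keeping the red locking pin up until all are on. Then strike the red pin fully down with the mallet (not with the hand), and lay the mallet back in both notches of its rest, leaving the other things on the bench where they are.

Things in the scene. Friction and masses are not known exactly. Their poses are not given: they have to be found in the camera images.
- collar_brass: loose brass friction collar: flat plain ring, outside diameter 66 mm, 9 mm thick, bore 25 mm; lies flat on the bench; origin on its axis at the underside, z up; may be absent (None)
- collar_blue: loose blue friction collar: flat plain ring, outside diameter 60 mm, 9 mm thick, bore 25 mm; lies flat on the bench; origin on its axis at the underside, z up; may be absent (None)
- collar_white: loose white friction collar: flat plain ring, outside diameter 54 mm, 9 mm thick, bore 25 mm; lies flat on the bench; origin on its axis at the underside, z up; may be absent (None)
- collar_orange: loose orange friction collar: flat plain ring, outside diameter 48 mm, 9 mm thick, bore 25 mm; lies flat on the bench; origin on its axis at the underside, z up; may be absent (None)
- collar_black: loose black friction collar: flat plain ring, outside diameter 42 mm, 9 mm thick, bore 25 mm; lies flat on the bench; origin on its axis at the underside, z up; may be absent (None)
- base: green cast-iron base of the lens arm, fixed: round foot 100 mm across, sloping up to a pedestal 36 mm across whose flat top (the seat) is 40 mm above the bench; on it a steel post 22 mm in diameter, straight to 86 mm and tapered to 14 mm diameter at its top at 90 mm; origin at the underside on the post axis
- seat (a point): point on the post axis at the seat, 40 mm above the bench, where the lowest collar's underside must rest
- lockpin (a joint): travel of the red sprung locking pin (11 mm diameter) in the post's top, m: 0 = up, standing 8 mm above the post's top; 0.007 = driven fully down, 1 mm proud; it takes about 5 N and stays where it is driven
- pin_top (a point): centre of the locking pin's top face; moves with the pin (98 mm above the bench when up)
- cap: yellow plastic dust cap over the post at the start, loose: plain cylinder 36 mm across, 66 mm tall, closed top, open bottom with a bore 26 mm wide and 61 mm deep; it stands on the seat, so its top is 106 mm above the bench; origin on its axis at the open underside, z up
- cap_stand: aluminium cap stand, fixed: round foot 60 mm across, thin stem, flat round top 44 mm across, 60 mm above the bench; origin at the underside on its axis
- mallet: small 0.3 kg mallet: wooden handle along its x, 18 mm wide (y), 22 mm high (z), x = -94 to +50 mm; brass head with white faces, a cylinder 40 mm across and 66 mm long parallel to z, axis at x = +70 mm; steel butt 26 x 28 mm at x = -105 mm; origin on the handle's axis, centre of mass near x = +5 mm. Starts on the rest, handle level, one head face down
- mallet_face (a point): centre of the head's lower striking face, 70 mm along the mallet's x and 33 mm below the handle's axis
- rest: wooden mallet rest, fixed: foot 130 x 76 x 10 mm, two uprights 12 mm thick at x = -43 and +31 mm in its frame, each with a notch (floor 64 mm above the bench, about 28 mm wide, flared cheeks up to 85 mm). The handle lies in both notches along the rest's x, axis 75 mm above the bench, 62 mm of it free between the uprights; origin at the underside, below the mallet's origin at the start
- screwdriver: bystander: red-handled jeweller's screwdriver, 150 mm, lying flat
- tweezers: bystander: brass tweezers, 120 mm, lying flat
- oil: bystander: amber oil bottle, 52 mm across, 100 mm tall
- cursor_frame: bystander: clear slide-rule cursor frame, 60 x 78 mm, 8 mm tall
There are look-alikes about, which are no part of the job. Leave any pink or turquoise look-alike of the collar_brass alone.

How it is judged:
By the outcome, as a careful person would: the job done as asked, in the order asked, and still so for the second after the job is handed in, with the robot touching nothing.
Of collar_brass, collar_blue, collar_white, collar_orange, collar_black only 4 to 5 are there at a start; the rules pass over those that are not, and their reading is None.
At some moment in a run one of collar_brass, collar_blue, collar_white, collar_orange, collar_black may be knocked a few centimetres aside while the robot is not near it.
It also fails if it takes over 200 s, if anything falls off the work surface, if the arm or the gripper's body presses on something with over 40 N, if the wrist force passes 120 N, or if a joint passes its speed limit or range.

ROBOT

A 7-joint arm with a two-finger parallel gripper is mounted at the origin on the work surface. World frame = base frame: x ahead of the robot, y to its left, z up, the work surface at z = 0. Lengths are in m, angles in rad, forces in N, time in s.
With the tool pointing down it reaches from about 0.35 to 0.9 m from the base axis. Payload 8.1 kg.
Tool frame: the origin (TCP) lies on the centre line of the jaws, within the pads' length; the fingertips stand 11 mm ahead of it and the grasp point (between the pads) lies 8 mm behind it; z points along the fingers, y is the line along which they close (so a half turn about z gives the same grasp; the last joint's range is limited). The gripper opens to 85 mm and grips with 20 to 120 N. Pads are 22 mm wide; open, the fingers measure 114 mm over their backs; the gripper's body (76 mm by 85 mm) begins 54 mm behind the grasp point. The pads swing forward as they close: fully open they stand 13 mm farther back than shut.
Start: joints at [-1.291, 0.434, 0.025, 1.573, -0.012, 1.134, -0.075], TCP at [0.233, 0.58, 0.242] pointing down, gripper open.
Joint ranges: [-2.62, 2.62], [-0.44, 2.09], [-1.27, 1.32], [0.08, 2.57], [-1.32, 4.46], [0.12, 2], [-2.74, 2.74]. Speed limits (rad/s): [2.22, 2.22, 3.01, 3.01, 3.14, 3.14, 3.14].

INTERFACE

Orientations are given as a 3x3 rotation matrix whose columns are the frame's x, y, z axes.
In Python, from rig import manip, cams, finish_job gives the robot as it stands.
- The arm moves only by the tool drive_tool, never from a script. Its argument "steps" is a list of rows, each a list of 2 entries, a list of its own where there are three numbers: the shift along the tool's x, y, z as a fraction of full scale, then the turn, a rotation vector about the tool's x, y, z as a fraction of full scale. In form: [[[x, y, z], [wx, wy, wz]], ...]. A call has exactly 8 rows; each row is the pose to reach, as a shift and turn from the pose commanded when the call began, along the tool's axes at that moment, turning the shorter way round; what a row does not reach only later rows make up. Full scale, the value 1, is 0.25 m for a shift and pi rad for a turn. A row lasts 1/12 s, in which the tool goes at most 41.7 mm and 7.16 degrees, less where a joint would pass 70% of its speed; a pose out of reach is approached as far as the arm can. A call with a number of a shift or a turn outside -1 to 1 is refused whole. A call with a gripper value outside its range is refused whole. "hand" is the closure, from -1 (fully open) to 1 (shut), set as the call begins (left out, the last holds). The fingers move at their own pace and stop on an object; the grip force is fixed at half the most. Time passes only in rows, so rows that repeat a pose let the fingers close, or fill a call up. It gives the time, the measured TCP pose, the force, the opening and the grip force at its end, in the units of the state.
- manip.read_state(): the state, without advancing time (a new reading comes with each control period).
- cams.get_image(name): name is "scene" or "top"; returns a dict with "pixels" (384x512x3 uint8, blue, green, red), "K" (3x3 intrinsics, pixels), "k1" (the pictures are not rectified: a ray, as slopes to the right and down, at radius r is drawn at 1 + k1 r^2 times it, then the intrinsics apply), "world_to_cam" (4x4, takes a point from world to camera coordinates). Camera axes: x right, y down, z forward; pixel columns grow to the right and rows downward; lengths in m; the calibration is good to about 2 mm. A picture is of the moment at which its call begins. There is no depth.
- finish_job(): hands the job in; it is judged then, once.
Trained networks look in a picture, given as the dict that the camera call returned (one of the last four; its "shot" number tells which), for a name from the list of things; names that differ only in an ending like _2 or _b are one class to them, and where a whole thing is asked for, a point or a joint stands for the part that bears it (a point fixed in the world has none). Each returns a list of dicts, best first, with "p" (0 to 1); they miss things now and then, are a little off and sometimes report something else, mostly with a low value. They report only what shows in the picture. A call takes as long as a camera call. They do not tell look-alikes from the thing itself.
- cams.boxes_of(picture, label): "location" ([x, y, z] in m, in world coordinates, good to about 4 mm: the middle of the surface that is visible of it).
- cams.cut_out(picture, label): "mask" (384x512 bool, what is visible of it).
- cams.landmark_of(picture, label): "location" ([x, y, z] in m, in world coordinates, good to about 4 mm: a listed point, or the origin of a listed thing).
The state is a dict: "clock": time; "joint_positions": joint angles; "joint_velocities": joint speeds; "joint_torque": joint torques, N m; "tool_pos": TCP position; "eef_rot": TCP orientation; "contact_force": force on the tool from outside, world axes, zero at the start; "ft_torque": the same for the moment, N m; "width": finger opening in m; "grip_force": force on a finger pad.
Only numpy, scipy, OpenCV 4.12 (cv2) and the standard library are available. Lean on these libraries where they do the work, as an engineer would, in place of code of your own. Each camera call takes 0.05 s, during which the arm holds its last target. There are 200 camera calls.

## Working session

There is one attempt and no reset: what is moved stays moved. The work goes in short steps, Python scripts to look and compute and a tool call to move; the robot and the scene stay as the last step left them, time stands still between calls to the robot, and variables do not carry over. Pictures are saved under pics/ and viewed, at most 14 in all, crops included, and the job is handed in when it is done.

Besides the shell and the picture viewer there is one more tool, called after "Request:" in YAML: its name, and indented under it one key for each argument. drive_tool: Moves the arm, as the interface text tells. Its arguments: {"type":"object","properties":{"steps":{"type":"array","items":{"type":"array"}},"hand":{"type":"number"}},"required":["steps"]}

```bash
ls; mkdir -p pics
cat > h.py <<'E'
import numpy as np, cv2
from rig import manip, cams, finish_job
def shot(name,fn=None):
    p=cams.get_image(name)
    if fn: cv2.imwrite('pics/'+fn,p['pixels'])
    return p
def proj(p,X):
    X=np.atleast_2d(X); T=np.array(p['world_to_cam']); c=X@T[:3,:3].T+T[:3,3]
    s=c[:,:2]/c[:,2:]; s=s*(1+p['k1']*(s**2).sum(1,keepdims=True)); K=np.array(p['K'])
    return s@K[:2,:2].T+K[:2,2]
def ray(p,uv):
    K=np.array(p['K']); d=(np.array(uv,float)-K[:2,2])/[K[0,0],K[1,1]]; s=d.copy()
    for _ in range(30): s=d/(1+p['k1']*(s@s))
    T=np.array(p['world_to_cam']); R=T[:3,:3]; 
    return -R.T@T[:3,3], R.T@np.array([s[0],s[1],1])
def onz(p,uv,z):
    o,d=ray(p,uv); return o+d*(z-o[2])/d[2]
E
python3 - <<'E'
from h import *
s=manip.read_state(); print({k:np.round(v,3).tolist() for k,v in s.items()})
for n in("scene","top"):
    p=shot(n,n+'0.png'); print(n,np.round(p['K'],1).tolist(),p['k1'],np.round(p['world_to_cam'],3).tolist(), np.round(ray(p,[256,192])[0],3))
    for l in "collar_brass collar_blue collar_white collar_orange collar_black base seat pin_top cap cap_stand mallet mallet_face rest screwdriver tweezers oil cursor_frame".split():
        print(l,[(np.round(d['location'],3).tolist(),round(d['p'],2)) for d in cams.landmark_of(p,l)[:4]])
E
```

```text
pics
{'clock': 0.0, 'joint_positions': [-1.291, 0.435, 0.025, 1.574, -0.012, 1.134, -0.075], 'joint_velocities': [-0.0, 0.0, -0.0, -0.001, 0.0, 0.001, -0.0], 'joint_torque': [-0.001, -67.046, 1.025, -31.622, 0.015, 0.012, -0.0], 'tool_pos': [0.233, 0.579, 0.242], 'eef_rot': [[-0.928, 0.374, -0.0], [0.374, 0.928, -0.002], [-0.0, -0.002, -1.0]], 'contact_force': [-0.33, 0.497, -0.321], 'ft_torque': [-0.041, -0.029, -0.011], 'grip_force': 0.0, 'width': 0.085}
scene [[440.7, 0.0, 247.8], [0.0, 440.7, 186.9], [0.0, 0.0, 1.0]] 0.03762193185670638 [[0.606, 0.795, -0.019, -0.317], [0.513, -0.409, -0.755, -0.164], [-0.608, 0.448, -0.656, 1.505], [0.0, 0.0, 0.0, 1.0]] [ 1.191 -0.49   0.857]
collar_brass [([0.323, 0.335, -0.003], 0.71), ([0.478, 0.453, 0.001], 0.67), ([0.44, 0.335, -0.002], 0.57), ([0.573, -0.244, 0.041], 0.2)]
collar_blue [([0.591, 0.341, -0.0], 0.76)]
collar_white [([0.557, 0.205, -0.002], 0.63)]
collar_orange [([0.662, 0.12, -0.0], 0.64)]
collar_black [([0.426, 0.184, 0.0], 0.61)]
base [([0.526, -0.048, 0.002], 0.8), ([0.424, 0.186, -0.002], 0.55)]
seat [([0.532, -0.05, 0.04
[... 820 characters left out ...]
 0.53)]
collar_white [([0.388, -0.094, -0.0], 0.39)]
collar_orange [([0.667, 0.119, -0.001], 0.44), ([0.594, 0.339, -0.0], 0.26)]
collar_black [([0.421, 0.183, 0.002], 0.59)]
base [([0.526, -0.051, 0.003], 0.7)]
seat [([0.526, -0.054, 0.042], 0.92)]
pin_top []
cap [([0.527, -0.05, 0.04], 0.5)]
cap_stand [([0.692, -0.044, 0.001], 0.79), ([0.393, -0.094, -0.0], 0.49), ([0.504, -0.241, 0.075], 0.21)]
mallet [([0.499, -0.242, 0.076], 0.81)]
mallet_face [([0.574, -0.248, 0.046], 0.88), ([0.527, -0.051, 0.038], 0.64), ([0.502, -0.242, 0.076], 0.29)]
rest [([0.506, -0.236, -0.003], 0.92)]
screwdriver []
tweezers [([0.389, -0.094, -0.001], 0.53)]
oil []
cursor_frame [([0.323, -0.351, -0.004], 0.89)]
```

View pics/scene0.png

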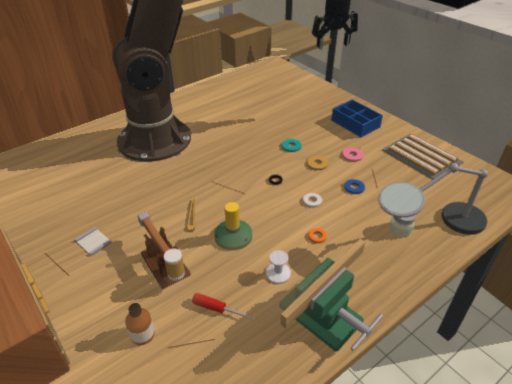

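View pics/top0.png

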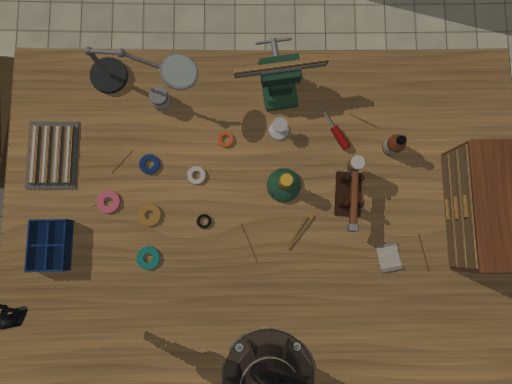

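The scene shows brass at (317,163) in the scene view and (150,215) in the top view. Pink is at (352,155)/(108,202) and turquoise at (291,145)/(149,258), both look-alikes. All five collars are present, and the yellow cap is on the green base at (232,215)/(287,183).

Next I'll refine positions from the masks in both views and make one enlarged crop of the three brass-like rings.

```bash
cat >> h.py <<'E'
from scipy.optimize import least_squares
def cyl(x,y,parts):  # parts: (z,r)
    a=np.linspace(0,2*np.pi,72,endpoint=False)
    return np.vstack([np.c_[x+r*np.cos(a),y+r*np.sin(a),0*a+z] for z,r in parts])
def cen(c):
    m=cv2.moments(c.astype(np.float32)); return np.array([m['m10'],m['m01']])/m['m00']
def hullc(p,x,y,parts): return cen(cv2.convexHull(proj(p,cyl(x,y,parts)).astype(np.float32)))
def maskc(p,label,near,z):
    best=None
    for d in cams.cut_out(p,label):
        m=d['mask'].astype(np.uint8)
        if m.sum()<15: continue
        pts=np.argwhere(m)[:,::-1].astype(np.float32)
        h=cv2.convexHull(pts); c=cen(h)
        e=np.linalg.norm(c-proj(p,[near[0],near[1],z])[0])
        if e<14 and (best is None or e<best[0]): best=(e,c,cv2.contourArea(h))
    return best
def fit(ps,label,near,parts):
    z=np.mean([q[0] for q in parts]); cs=[(p,maskc(p,label,near,z)) for p in ps]; cs=[(p,c[1]) for p,c in cs if c]
    one=[least_squares(lambda v:hullc(p,v[0],v[1],parts)-c,near).x for p,c in cs]
    return [np.round(o,4).tolist() for o in one]
D=dict(brass=66,blue=60,white=54,orange=48,black=42)
def collars(ps,near):
    for k,n in near.items(): print(k,fit(ps,'collar_'+k,n,[(0,D[k]/2e3),(.009,D[k]/2e3)]))
NEAR=dict(brass=(.442,.335),blue=(.59,.34),white=(.557,.205),orange=(.664,.12),black=(.424,.184))
E
python3 - <<'E'
from h import *
ps=[shot("scene"),shot("top")]
collars(ps,NEAR)
print('cap',fit(ps,'cap',(.527,-.05),[(.04,.018),(.106,.018)]))
print('stand',fit(ps,'cap_stand',(.693,-.042),[(0,.03),(.06,.022)]))
# heights: triangulate boxes/landmarks between views for cap & mallet handle & collars' tops
def tri(a,b):
    (o1,d1),(o2,d2)=a,b; A=np.c_[d1,-d2]; t=np.linalg.lstsq(A,o2-o1,rcond=None)[0]
    P,Q=o1+d1*t[0],o2+d2*t[1]; return np.round((P+Q)/2,4).tolist(),round(float(np.linalg.norm(P-Q)),4)
for l,n,z in [('collar_'+k,NEAR[k],.005) for k in NEAR]+[('cap',(.527,-.05),.07),('cap_stand',(.693,-.042),.04)]:
    c=[maskc(p,l,n,z) for p in ps]
    if all(c): print(l,tri(*[ray(p,q[1]) for p,q in zip(ps,c)]))
for p in ps:
  for l in('mallet','mallet_face'): print(l,[(np.round(d['location'],3).tolist(),round(d['p'],2)) for d in cams.landmark_of(p,l)[:1]])
a=ps[0]['pixels'][130:200,260:400]; b=ps[1]['pixels'][185:275,80:220]
cv2.imwrite('pics/crop.png',np.vstack([cv2.resize(a,(560,280),interpolation=2),cv2.resize(b,(465,300),interpolation=2) if 0 else cv2.resize(b,(560,310),interpolation=2)]))
E
```

```text
brass [[0.4424, 0.3347], [0.4431, 0.3348]]
blue [[0.5904, 0.3404], [0.5887, 0.3382]]
white [[0.5577, 0.2018], [0.5568, 0.2018]]
orange [[0.6653, 0.1185], [0.663, 0.1176]]
black [[0.423, 0.1798], [0.4232, 0.1767]]
cap [[0.5256, -0.0529], [0.526, -0.054]]
stand [[0.6947, -0.0413], [0.6923, -0.0428]]
collar_brass ([0.4428, 0.3348, 0.0043], 0.0005)
collar_blue ([0.5897, 0.3397, 0.0036], 0.0026)
collar_white ([0.5572, 0.2022, 0.0034], 0.0004)
collar_orange ([0.6641, 0.1186, 0.0028], 0.002)
collar_black ([0.4238, 0.1776, 0.0057], 0.0024)
cap ([0.5266, -0.054, 0.0751], 0.0007)
cap_stand ([0.6922, -0.0411, 0.0195], 0.0034)
mallet [([0.501, -0.238, 0.072], 0.94)]
mallet_face [([0.572, -0.241, 0.041], 0.84)]
mallet [([0.505, -0.243, 0.078], 0.74)]
mallet_face [([0.574, -0.248, 0.045], 0.91)]
```

View pics/crop.png

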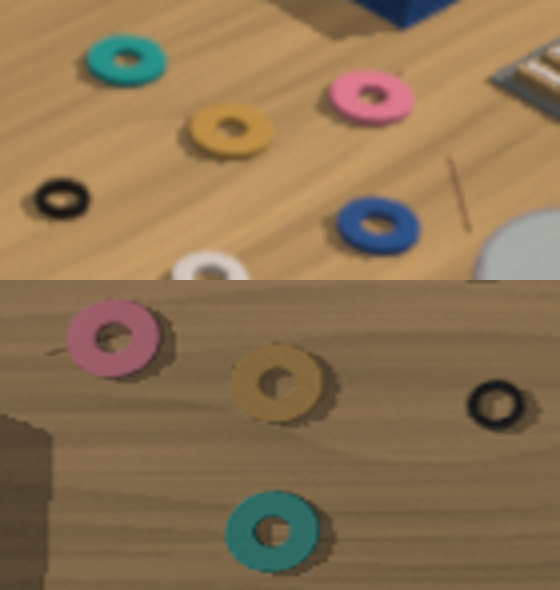

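The crop shows pink top right, turquoise left, and the plain brass ring between them at scene (317,163) / top (150,215). The brass-coloured one is the collar_brass that's meant. The first move squares the tool to the world axes and starts towards the cap.

Request:
drive_tool:
  steps:
    - [[-0.59,-0.928,0],[0,0,-0.122]]
    - [[-0.59,-0.928,0],[0,0,-0.122]]
    - [[-0.59,-0.928,0],[0,0,-0.122]]
    - [[-0.59,-0.928,0],[0,0,-0.122]]
    - [[-0.59,-0.928,0],[0,0,-0.122]]
    - [[-0.59,-0.928,0],[0,0,-0.122]]
    - [[-0.59,-0.928,0],[0,0,-0.122]]
    - [[-0.59,-0.928,0],[0,0,-0.122]]
  hand: -1

```text
clock: 4.17
tool_pos: [0.2848, 0.3038, 0.2424]
eef_rot: [[-1.0, 0.006, 0.0], [0.006, 1.0, -0.002], [-0.0, -0.002, -1.0]]
contact_force: [-1.1, 0.2, -0.7]
width: 0.0858
grip_force: 0.0
```

```bash
cat > go.py <<'E'
import sys
from h import *
s=manip.read_state(); p=np.array(s['tool_pos']); R=np.array(s['eef_rot'])
print('t',round(s['clock'],2),'pos',p.round(4),'w',round(s['width'],4),'F',np.round(s['contact_force'],1),'x',R[:,0].round(3),'z',R[:,2].round(3),'j7',round(s['joint_positions'][6],2))
if len(sys.argv)>3:
    t=np.array(list(map(float,sys.argv[1:4]))); print('shift',(R.T@(t-p)/.25).round(4))
E
python3 go.py .526 -.0535 .242
```

```text
t 4.17 pos [0.2848 0.3038 0.2424] w 0.0858 F [-1.1  0.2 -0.7] x [-1.     0.006 -0.   ] z [ 0.    -0.002 -1.   ] j7 0.62
shift [-0.9729 -1.4239  0.0045]
```

Request:
drive_tool:
  steps:
    - [[-0.97,-0.9,0],[0,0,0]]
    - [[-0.97,-0.9,0],[0,0,0]]
    - [[-0.97,-0.9,0],[0,0,0]]
    - [[-0.97,-0.9,0],[0,0,0]]
    - [[-0.97,-0.9,0],[0,0,0]]
    - [[-0.97,-0.9,0],[0,0,0]]
    - [[-0.97,-0.9,0],[0,0,0]]
    - [[-0.97,-0.9,0],[0,0,0]]

```text
clock: 4.83
tool_pos: [0.5279, 0.0829, 0.2426]
eef_rot: [[-1.0, -0.0, 0.001], [-0.0, 1.0, 0.0], [-0.001, 0.0, -1.0]]
contact_force: [-0.5, 0.9, 0.1]
width: 0.0853
grip_force: 0.0
```

Request:
drive_tool:
  steps:
    - [[0,-0.52,0],[0,0,0]]
    - [[0,-0.52,0],[0,0,0]]
    - [[0,-0.52,0],[0,0,0]]
    - [[0,-0.52,0],[0,0,0]]
    - [[0,-0.52,0],[0,0,0]]
    - [[0,-0.52,0],[0,0,0]]
    - [[0,-0.52,0],[0,0,0]]
    - [[0,-0.52,0],[0,0,0]]

```text
clock: 5.5
tool_pos: [0.5265, -0.0436, 0.2422]
eef_rot: [[-1.0, -0.003, -0.0], [-0.003, 1.0, 0.001], [0.0, 0.001, -1.0]]
contact_force: [0.1, -1.1, -0.0]
width: 0.0855
grip_force: 0.0
```

```bash
python3 go.py .526 -.0535 .077
```

```text
t 5.5 pos [ 0.5265 -0.0436  0.2422] w 0.0855 F [ 0.1 -1.1 -0. ] x [-1.    -0.003  0.   ] z [-0.     0.001 -1.   ] j7 1.67
shift [ 0.002  -0.0401  0.661 ]
```

Request:
drive_tool:
  steps:
    - [[0,-0.04,0],[0,0,0]]
    - [[0,-0.04,0.15],[0,0,0]]
    - [[0,-0.04,0.3],[0,0,0]]
    - [[0,-0.04,0.45],[0,0,0]]
    - [[0,-0.04,0.6],[0,0,0]]
    - [[0,-0.04,0.66],[0,0,0]]
    - [[0,-0.04,0.66],[0,0,0]]
    - [[0,-0.04,0.66],[0,0,0]]

```text
clock: 6.17
tool_pos: [0.526, -0.0556, 0.077]
eef_rot: [[-1.0, -0.001, -0.002], [-0.001, 1.0, -0.0], [0.002, -0.0, -1.0]]
contact_force: [-0.5, -0.3, 0.9]
width: 0.0856
grip_force: 0.0
```

Request:
drive_tool:
  steps:
    - [[0,0,0],[0,0,0]]
    - [[0,0,0],[0,0,0]]
    - [[0,0,0],[0,0,0]]
    - [[0,0,0],[0,0,0]]
    - [[0,0,0],[0,0,0]]
    - [[0,0,0],[0,0,0]]
    - [[0,0,0],[0,0,0]]
    - [[0,0,0],[0,0,0]]
  hand: 1

```text
clock: 6.83
tool_pos: [0.5272, -0.0527, 0.0789]
eef_rot: [[-1.0, -0.002, 0.002], [-0.002, 1.0, 0.003], [-0.002, 0.003, -1.0]]
contact_force: [-3.4, 9.3, 13.3]
width: 0.0345
grip_force: 58.5
```

```bash
python3 go.py .526 -.0535 .155
```

```text
t 6.83 pos [ 0.5272 -0.0527  0.0789] w 0.0345 F [-3.4  9.3 13.3] x [-1.    -0.002 -0.002] z [ 0.002  0.003 -1.   ] j7 1.78
shift [ 0.0042 -0.0022 -0.3044]
```

Request:
drive_tool:
  steps:
    - [[0,0,-0.04],[0,0,0]]
    - [[0,0,-0.08],[0,0,0]]
    - [[0,0,-0.12],[0,0,0]]
    - [[0,0,-0.17],[0,0,0]]
    - [[0,0,-0.22],[0,0,0]]
    - [[0,0,-0.27],[0,0,0]]
    - [[0,0,-0.32],[0,0,0]]
    - [[0,0,-0.32],[0,0,0]]

```text
clock: 7.5
tool_pos: [0.5277, -0.0556, 0.1599]
eef_rot: [[-1.0, -0.0, 0.004], [-0.0, 1.0, 0.0], [-0.004, 0.0, -1.0]]
contact_force: [1.7, -0.3, -0.1]
width: 0.0344
grip_force: 60.9
```

```bash
python3 go.py .6935 -.042 .155
python3 - <<'E'
from h import *
ps=[shot("scene",'s1.png'),shot("top",'t1.png')]
for p in ps:
  for l in('pin_top','seat','base'): print(l,[(np.round(d['location'],3).tolist(),round(d['p'],2)) for d in cams.landmark_of(p,l)[:1]])
ims=[]
for p in ps:
  u,v=proj(p,[.55,-.05,.08])[0].astype(int); ims.append(cv2.resize(p['pixels'][v-50:v+50,u-60:u+60],(480,400),interpolation=2))
cv2.imwrite('pics/c1.png',np.hstack(ims)[:, :800] if 0 else cv2.resize(np.hstack(ims),(800,333)))
E
```

```text
t 7.5 pos [ 0.5277 -0.0556  0.1599] w 0.0344 F [ 1.7 -0.3 -0.1] x [-1.    -0.    -0.004] z [ 0.004  0.    -1.   ] j7 1.73
shift [-0.6631  0.054   0.0227]
pin_top [([0.638, -0.374, 0.004], 0.39)]
seat [([0.531, -0.053, 0.04], 0.59)]
base [([0.529, -0.047, 0.0], 0.81)]
pin_top [([0.42, 0.181, 0.0], 0.27)]
seat [([0.522, -0.052, 0.043], 0.62)]
base [([0.527, -0.053, 0.0], 0.58)]
```

View pics/c1.png

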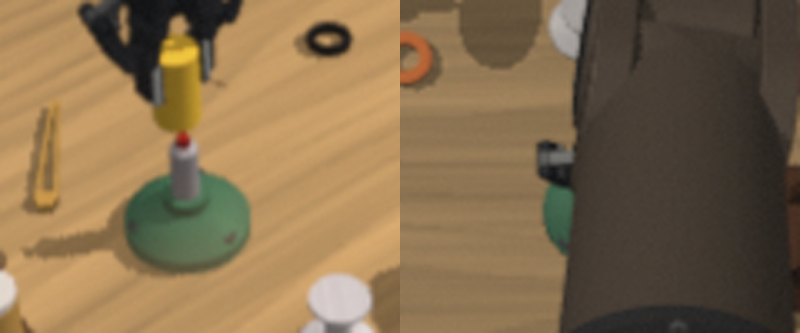

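The crop shows the cap held clear above the red pin, which is still up. Now I'll carry it to the stand.

Request:
drive_tool:
  steps:
    - [[-0.11,0.01,0],[0,0,0]]
    - [[-0.22,0.02,0],[0,0,0]]
    - [[-0.33,0.03,0],[0,0,0]]
    - [[-0.44,0.04,0],[0,0,0]]
    - [[-0.55,0.05,0],[0,0,0]]
    - [[-0.664,0.05,0],[0,0,0]]
    - [[-0.664,0.05,0],[0,0,0]]
    - [[-0.664,0.05,0],[0,0,0]]

```text
clock: 8.57
tool_pos: [0.6929, -0.0428, 0.1559]
eef_rot: [[-1.0, -0.001, -0.001], [-0.001, 1.0, -0.0], [0.001, -0.0, -1.0]]
contact_force: [-1.3, -0.4, -0.9]
width: 0.0343
grip_force: 60.8
```

Request:
drive_tool:
  steps:
    - [[0,0,0.05],[0,0,0]]
    - [[0,0,0.1],[0,0,0]]
    - [[0,0,0.15],[0,0,0]]
    - [[0,0,0.18],[0,0,0]]
    - [[0,0,0.2],[0,0,0]]
    - [[0,0,0.22],[0,0,0]]
    - [[0,0,0.22],[0,0,0]]
    - [[0,0,0.22],[0,0,0]]

```text
clock: 9.23
tool_pos: [0.6923, -0.0429, 0.1024]
eef_rot: [[-1.0, -0.0, 0.0], [-0.0, 1.0, 0.0], [-0.0, 0.0, -1.0]]
contact_force: [0.1, -0.3, 0.5]
width: 0.0344
grip_force: 60.8
```

```bash
python3 go.py .6935 -.042 .099
python3 - <<'E'
from h import *
p=shot("scene",'s2.png')
u,v=proj(p,[.69,-.04,.08])[0].astype(int); cv2.imwrite('pics/c2.png',cv2.resize(p['pixels'][v-50:v+50,u-60:u+60],(600,500),interpolation=2))
E
```

```text
t 9.23 pos [ 0.6923 -0.0429  0.1024] w 0.0344 F [ 0.1 -0.3  0.5] x [-1. -0. -0.] z [ 0.  0. -1.] j7 1.74
shift [-0.0048  0.0038  0.0134]
```

View pics/c2.png

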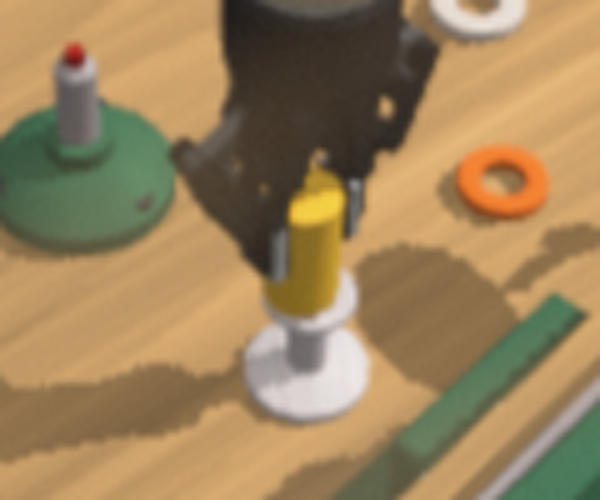

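Run:
```python
from h import *
p=shot("scene")
print('stand foot/top proj',proj(p,[[.6935,-.042,0],[.6935,-.042,.06],[.6935,-.042,.064],[.6935,-.042,.13]]).round(1).tolist())
u,v=proj(p,[.69,-.04,.08])[0].astype(int); print('crop origin',u-60,v-50)
hsv=cv2.cvtColor(p['pixels'],cv2.COLOR_BGR2HSV)
m=cv2.inRange(hsv,(22,150,90),(32,255,255)); m[:v-50]=0;m[v+50:]=0;m[:,:u-60]=0;m[:,u+60:]=0
ys,xs=np.nonzero(m)
for y in range(ys.min(),ys.max()+1): r=xs[ys==y]; print(y,r.min() if len(r) else '',r.max() if len(r) else '',end='; ')
w=cv2.inRange(hsv,(0,0,140),(180,40,255))
print()
for y in range(v,v+32):
  r=np.nonzero(w[y,u-30:u+30])[0]; print(y,(r.min()+u-30,r.max()+u-30) if len(r) else '',end='; ')
for pp in [p,shot("top")]: print(fit([pp],'cap',(.693,-.042),[(.064,.018),(.13,.018)]),fit([pp],'cap_stand',(.693,-.042),[(0,.03),(.06,.022)]))
```

```text
stand foot/top proj [[276.9, 273.2], [277.5, 257.0], [277.5, 255.9], [278.3, 236.5]]
crop origin 217 199
237 282 284; 238 279 284; 239 276 285; 240 276 285; 241 276 285; 242 276 282; 243  ; 244 282 282; 245 280 284; 246 282 284; 247 279 279; 248 278 278; 249 279 280; 250 278 279; 251 278 282; 252 282 283; 253 278 282; 254 279 283; 255 277 282; 256 275 279; 257 272 278; 258 274 281; 259 274 281; 260 275 277; 
249 ; 250 ; 251 ; 252 ; 253 ; 254 (np.int64(286), np.int64(286)); 255 (np.int64(286), np.int64(287)); 256 (np.int64(286), np.int64(287)); 257 (np.int64(285), np.int64(287)); 258 (np.int64(285), np.int64(287)); 259 (np.int64(285), np.int64(287)); 260 (np.int64(284), np.int64(287)); 261 (np.int64(283), np.int64(287)); 262 (np.int64(281), np.int64(286)); 263 (np.int64(272), np.int64(285)); 264 (np.int64(272), np.int64(285)); 265 (np.int64(270), np.int64(286)); 266 (np.int64(269), np.int64(287)); 267 (np.int64(268), np.int64(288)); 268 (np.int64(267), np.int64(288)); 269 (np.int64(266), np.int64(289)); 270 (np.int64(266), np.int64(289)); 271 (np.int64(266), np.int64(290)); 272 (np.int64(266), np.int64(289)); 273 (np.int64(266), np.int64(289)); 274 (np.int64(266), np.int64(289)); 275 (np.int64(267), np.int64(289)); 276 (np.int64(267), np.int64(289)); 277 (np.int64(268), np.int64(288)); 278 (np.int64(268), np.int64(288)); 279 (np.int64(269), np.int64(287)); 280 (np.int64(270), np.int64(286)); [[0.6992, -0.0451]] [[0.7016, -0.0451]]
[] []
```

Request:
drive_tool:
  steps:
    - [[-0.01,0.01,0],[0,0,0]]
    - [[-0.01,0.01,0.004],[0,0,0]]
    - [[-0.01,0.01,0.006],[0,0,0]]
    - [[-0.01,0.01,0.008],[0,0,0]]
    - [[-0.01,0.01,0.01],[0,0,0]]
    - [[-0.01,0.01,0.012],[0,0,0]]
    - [[-0.01,0.01,0.012],[0,0,0]]
    - [[-0.01,0.01,0.012],[0,0,0]]

```text
clock: 10.25
tool_pos: [0.6947, -0.0404, 0.0993]
eef_rot: [[-1.0, -0.0, -0.0], [-0.0, 1.0, 0.0], [0.0, 0.0, -1.0]]
contact_force: [-1.2, -0.8, -1.8]
width: 0.0342
grip_force: 61.0
```

Request:
drive_tool:
  steps:
    - [[0,0,0.004],[0,0,0]]
    - [[0,0,0.008],[0,0,0]]
    - [[0,0,0.008],[0,0,0]]
    - [[0,0,0.008],[0,0,0]]
    - [[0,0,0.008],[0,0,0]]
    - [[0,0,0.008],[0,0,0]]
    - [[0,0,0.008],[0,0,0]]
    - [[0,0,0.008],[0,0,0]]

```text
clock: 10.92
tool_pos: [0.6949, -0.0404, 0.099]
eef_rot: [[-1.0, -0.0, 0.001], [-0.0, 1.0, 0.0], [-0.001, 0.0, -1.0]]
contact_force: [-4.7, 0.7, 14.0]
width: 0.0344
grip_force: 62.3
```

Request:
drive_tool:
  steps:
    - [[0,0,-0.006],[0,0,0]]
    - [[0,0,-0.006],[0,0,0]]
    - [[0,0,-0.006],[0,0,0]]
    - [[0,0,-0.006],[0,0,0]]
    - [[0,0,-0.006],[0,0,0]]
    - [[0,0,-0.006],[0,0,0]]
    - [[0,0,-0.006],[0,0,0]]
    - [[0,0,-0.006],[0,0,0]]
  hand: -1

```text
clock: 11.58
tool_pos: [0.6947, -0.0404, 0.0987]
eef_rot: [[-1.0, -0.0, -0.0], [-0.0, 1.0, 0.0], [0.0, 0.0, -1.0]]
contact_force: [-0.6, 0.1, 0.6]
width: 0.0853
grip_force: 0.0
```

Request:
drive_tool:
  steps:
    - [[0,0,-0.08],[0,0,0]]
    - [[0,0,-0.2],[0,0,0]]
    - [[0,0,-0.35],[0,0,0]]
    - [[0,0,-0.5],[0,0,0]]
    - [[0,0,-0.6],[0,0,0]]
    - [[0,0,-0.6],[0,0,0]]
    - [[0,0,-0.6],[0,0,0]]
    - [[0,0,-0.6],[0,0,0]]

```text
clock: 12.25
tool_pos: [0.6943, -0.0402, 0.2481]
eef_rot: [[-1.0, -0.0, -0.001], [-0.0, 1.0, 0.0], [0.001, 0.0, -1.0]]
contact_force: [-0.5, -0.1, -0.9]
width: 0.0851
grip_force: 0.0
```

Request:
drive_tool:
  steps:
    - [[0.9,0.8,0],[0,0,0]]
    - [[0.9,0.8,0],[0,0,0]]
    - [[0.9,0.8,0],[0,0,0]]
    - [[0.9,0.8,0],[0,0,0]]
    - [[0.9,0.8,0],[0,0,0]]
    - [[0.9,0.8,0],[0,0,0]]
    - [[0.9,0.8,0],[0,0,0]]
    - [[0.9,0.8,0],[0,0,0]]

```text
clock: 12.92
tool_pos: [0.4638, 0.1641, 0.2472]
eef_rot: [[-1.0, -0.008, -0.005], [-0.008, 1.0, 0.001], [0.005, 0.001, -1.0]]
contact_force: [-0.6, -0.8, -0.5]
width: 0.0855
grip_force: 0.0
```

```bash
python3 go.py .4425 .3348 .06
python3 - <<'E'
from h import *
ps=[shot("scene",'s3.png'),shot("top",'t3.png')]
collars(ps,NEAR)
print('cap',fit(ps,'cap',(.695,-.04),[(.06,.018),(.126,.018)]))
# post: gray/red segmentation -> pin red centroid, both views
for p in ps:
  u,v=proj(p,[.526,-.053,.094])[0]; hsv=cv2.cvtColor(p['pixels'],cv2.COLOR_BGR2HSV)
  m=cv2.inRange(hsv,(0,120,60),(8,255,255))|cv2.inRange(hsv,(172,120,60),(180,255,255))
  ys,xs=np.nonzero(m); k=(abs(xs-u)<12)&(abs(ys-v)<12); c=[xs[k].mean(),ys[k].mean()]; print('pin px',k.sum(),np.round(c,1),(u.round(1),v.round(1)),onz(p,c,.095).round(4))
  print([(np.round(d['location'],4).tolist(),round(d['p'],2)) for l in('seat','base','pin_top') for d in cams.landmark_of(p,l)[:1]])
ims=[]
for p in ps:
  u,v=proj(p,[.6,-.05,.06])[0].astype(int); ims.append(cv2.resize(p['pixels'][v-50:v+50,u-50:u+50],(400,400),interpolation=2))
cv2.imwrite('pics/c3.png',np.hstack(ims))
E
```

```text
t 12.92 pos [0.4638 0.1641 0.2472] w 0.0855 F [-0.6 -0.8 -0.5] x [-1.    -0.008  0.005] z [-0.005  0.001 -1.   ] j7 1.2
shift [0.0763 0.6828 0.7498]
brass [[0.4406, 0.3329]]
blue [[0.5915, 0.3387]]
white [[0.5572, 0.2017]]
orange [[0.6641, 0.1159], [0.6642, 0.1155]]
black [[0.4224, 0.1797]]
cap [[0.6945, -0.0413], [0.6947, -0.0435]]
pin px 13 [231.4 209.6] (np.float64(231.0), np.float64(209.3)) [ 0.5284 -0.0534  0.095 ]
[([0.5263, -0.0484, 0.0044], 0.61)]
pin px 9 [286. 180.] (np.float64(285.7), np.float64(180.2)) [ 0.5264 -0.0537  0.095 ]
[([0.5274, -0.0511, 0.0411], 0.66), ([0.525, -0.0529, -0.0005], 0.67)]
```

View pics/c3.png

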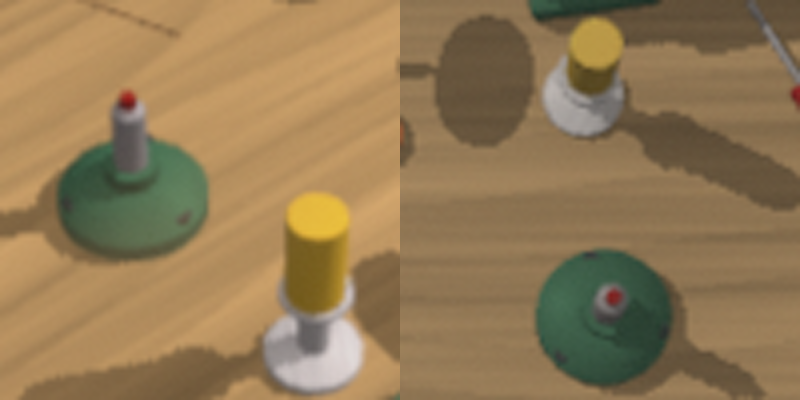

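The crops show the cap upright on the stand, the post bare and the red pin up at scene (231,209.6). Now over to the brass collar.

Request:
drive_tool:
  steps:
    - [[0.1,0.695,0.2],[0,0,0]]
    - [[0.1,0.695,0.4],[0,0,0]]
    - [[0.1,0.695,0.6],[0,0,0]]
    - [[0.1,0.695,0.75],[0,0,0]]
    - [[0.1,0.695,0.75],[0,0,0]]
    - [[0.1,0.695,0.75],[0,0,0]]
    - [[0.1,0.695,0.75],[0,0,0]]
    - [[0.1,0.695,0.75],[0,0,0]]

```text
clock: 14.58
tool_pos: [0.4416, 0.3347, 0.0575]
eef_rot: [[-1.0, -0.004, -0.005], [-0.004, 1.0, -0.003], [0.005, -0.003, -1.0]]
contact_force: [-0.6, -0.2, -0.4]
width: 0.0854
grip_force: 0.0
```

```bash
python3 go.py .4425 .335 .02
```

```text
t 14.58 pos [0.4416 0.3347 0.0575] w 0.0854 F [-0.6 -0.2 -0.4] x [-1.    -0.004  0.005] z [-0.005 -0.003 -1.   ] j7 0.96
shift [-0.0044  0.0018  0.1502]
```

Request:
drive_tool:
  steps:
    - [[0,0,0.06],[0,0,0]]
    - [[0,0,0.11],[0,0,0]]
    - [[0,0,0.15],[0,0,0]]
    - [[0,0,0.17],[0,0,0]]
    - [[0,0,0.178],[0,0,0]]
    - [[0,0,0.184],[0,0,0]]
    - [[0,0,0.19],[0,0,0]]
    - [[0,0,0.19],[0,0,0]]

```text
clock: 15.25
tool_pos: [0.4449, 0.3334, 0.0142]
eef_rot: [[-1.0, -0.0, 0.001], [-0.0, 1.0, 0.001], [-0.001, 0.001, -1.0]]
contact_force: [0.3, -0.5, -0.3]
width: 0.0853
grip_force: 0.0
```

Request:
drive_tool:
  steps:
    - [[0,0,0.004],[0,0,0]]
    - [[0,0,0.008],[0,0,0]]
    - [[0,0,0.012],[0,0,0]]
    - [[0,0,0.016],[0,0,0]]
    - [[0,0,0.016],[0,0,0]]
    - [[0,0,0.016],[0,0,0]]
    - [[0,0,0.016],[0,0,0]]
    - [[0,0,0.016],[0,0,0]]

```text
clock: 15.92
tool_pos: [0.4446, 0.3333, 0.0099]
eef_rot: [[-1.0, -0.0, 0.0], [-0.0, 1.0, 0.0], [-0.0, 0.0, -1.0]]
contact_force: [-0.0, -1.1, -0.5]
width: 0.0854
grip_force: 0.0
```

Request:
drive_tool:
  steps:
    - [[0.008,0,0],[0,0,0]]
    - [[0.008,0,0],[0,0,0]]
    - [[0.008,0,0],[0,0,0]]
    - [[0.008,0,0],[0,0,0]]
    - [[0.008,0,0],[0,0,0]]
    - [[0.008,0,0],[0,0,0]]
    - [[0.008,0,0],[0,0,0]]
    - [[0.008,0,0],[0,0,0]]
  hand: 1

```text
clock: 16.58
tool_pos: [0.4423, 0.3336, 0.0111]
eef_rot: [[-1.0, -0.001, -0.0], [-0.001, 1.0, 0.001], [0.0, 0.001, -1.0]]
contact_force: [-4.5, -2.3, 19.3]
width: 0.0622
grip_force: 60.6
```

Run:
```python
from h import *
p=shot("scene",'s4.png')
u,v=proj(p,[.44,.335,.02])[0].astype(int); cv2.imwrite('pics/c4.png',cv2.resize(p['pixels'][v-30:v+30,u-40:u+40],(640,480),interpolation=2))
```

```text
(no output)
```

View pics/c4.png

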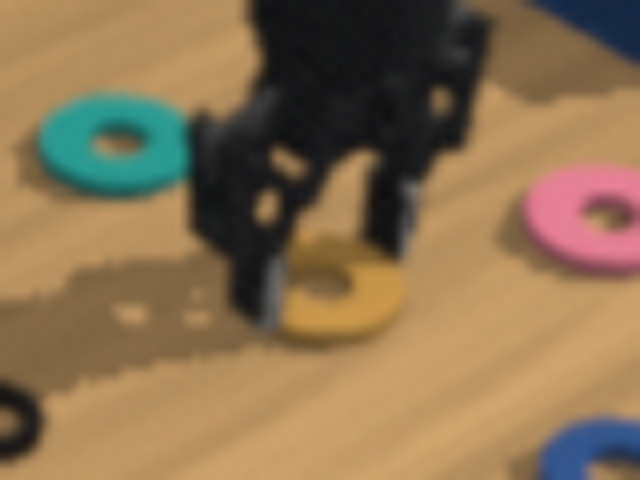

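The crop shows the jaws on the brass ring, with turquoise and pink untouched. Lift and carry to the post.

Request:
drive_tool:
  steps:
    - [[0,0,-0.1],[0,0,0]]
    - [[0,0,-0.2],[0,0,0]]
    - [[0,0,-0.3],[0,0,0]]
    - [[0,0,-0.4],[0,0,0]]
    - [[0,0,-0.5],[0,0,0]]
    - [[0,-0.1,-0.6],[0,0,0]]
    - [[-0.1,-0.25,-0.6],[0,0,0]]
    - [[-0.2,-0.4,-0.6],[0,0,0]]

```text
clock: 17.3
tool_pos: [0.4888, 0.2398, 0.1615]
eef_rot: [[-1.0, -0.005, 0.002], [-0.005, 1.0, 0.002], [-0.002, 0.002, -1.0]]
contact_force: [1.4, 0.3, -1.9]
width: 0.0617
grip_force: 65.4
```

Request:
drive_tool:
  steps:
    - [[-0.02,-0.12,0],[0,0,0]]
    - [[-0.05,-0.24,0],[0,0,0]]
    - [[-0.08,-0.36,0],[0,0,0]]
    - [[-0.11,-0.48,0],[0,0,0]]
    - [[-0.14,-0.6,0],[0,0,0]]
    - [[-0.14,-0.72,0],[0,0,0]]
    - [[-0.14,-0.84,0],[0,0,0]]
    - [[-0.14,-0.96,0],[0,0,0]]

```text
clock: 17.97
tool_pos: [0.5234, -0.0025, 0.1596]
eef_rot: [[-1.0, -0.0, -0.001], [-0.0, 1.0, 0.0], [0.001, 0.0, -1.0]]
contact_force: [0.9, 0.6, -2.5]
width: 0.0621
grip_force: 65.4
```

Request:
drive_tool:
  steps:
    - [[0,-0.12,0],[0,0,0]]
    - [[0,-0.18,0],[0,0,0]]
    - [[0,-0.18,0],[0,0,0]]
    - [[0,-0.18,0],[0,0,0]]
    - [[0,-0.18,0],[0,0,0]]
    - [[0,-0.18,0],[0,0,0]]
    - [[0,-0.18,0],[0,0,0]]
    - [[0,-0.18,0],[0,0,0]]

```text
clock: 18.63
tool_pos: [0.524, -0.045, 0.1597]
eef_rot: [[-1.0, -0.002, -0.0], [-0.002, 1.0, 0.0], [0.0, 0.0, -1.0]]
contact_force: [0.0, 1.0, -1.0]
width: 0.0621
grip_force: 65.5
```

```bash
python3 go.py .527 -.0515 .12;python3 - <<'E'
from h import *
p=shot("scene",'s5.png')
# brass mask fit in hand for several z
for z in (.13,.14,.15,.16): print(z,fit([p],'collar_brass',(.527,-.052),[(z,.033),(z+.009,.033)]))
print(proj(p,[[.442,.3,0],[.442,.3,.006]]), (np.array([270,328])/8+proj(p,[.44,.335,.02])[0].astype(int)-[40,30]))
E
```

```text
t 18.63 pos [ 0.524  -0.045   0.1597] w 0.0621 F [ 0.  1. -1.] x [-1.    -0.002  0.   ] z [-0.  0. -1.] j7 1.69
shift [-0.0119 -0.026   0.159 ]
0.13 [[0.5083, -0.0307]]
0.14 [[0.5177, -0.037]]
0.15 [[0.5272, -0.0434]]
0.16 [[0.5366, -0.0497]]
[[308.74598471 167.41446807]
 [308.88581023 165.8966567 ]] [310.75 168.  ]
```

Request:
drive_tool:
  steps:
    - [[-0.012,-0.026,0],[0,0,0]]
    - [[-0.012,-0.026,0],[0,0,0]]
    - [[-0.012,-0.026,0.06],[0,0,0]]
    - [[-0.012,-0.026,0.12],[0,0,0]]
    - [[-0.012,-0.026,0.18],[0,0,0]]
    - [[-0.012,-0.026,0.21],[0,0,0]]
    - [[-0.012,-0.026,0.21],[0,0,0]]
    - [[-0.012,-0.026,0.21],[0,0,0]]

```text
clock: 19.55
tool_pos: [0.527, -0.0528, 0.1073]
eef_rot: [[-1.0, 0.0, -0.001], [0.0, 1.0, -0.0], [0.001, -0.0, -1.0]]
contact_force: [-0.0, -0.1, -0.9]
width: 0.0616
grip_force: 65.6
```

Request:
drive_tool:
  steps:
    - [[0,0,0.01],[0,0,0]]
    - [[0,0,0.02],[0,0,0]]
    - [[0,0,0.03],[0,0,0]]
    - [[0,0,0.04],[0,0,0]]
    - [[0,0,0.048],[0,0,0]]
    - [[0,0,0.048],[0,0,0]]
    - [[0,0,0.048],[0,0,0]]
    - [[0,0,0.048],[0,0,0]]

```text
clock: 20.22
tool_pos: [0.527, -0.0525, 0.0954]
eef_rot: [[-1.0, -0.0, -0.0], [-0.0, 1.0, 0.0], [0.0, 0.0, -1.0]]
contact_force: [-0.1, -0.2, -1.3]
width: 0.0613
grip_force: 65.6
```

Request:
drive_tool:
  steps:
    - [[0,0,0.01],[0,0,0]]
    - [[0,0,0.02],[0,0,0]]
    - [[0,0,0.03],[0,0,0]]
    - [[0,0,0.04],[0,0,0]]
    - [[0,0,0.05],[0,0,0]]
    - [[0,0,0.06],[0,0,0]]
    - [[0,0,0.06],[0,0,0]]
    - [[0,0,0.06],[0,0,0]]

```text
clock: 20.88
tool_pos: [0.5268, -0.0526, 0.0801]
eef_rot: [[-1.0, -0.0, -0.0], [-0.0, 1.0, -0.0], [0.0, -0.0, -1.0]]
contact_force: [-0.1, 0.8, -1.9]
width: 0.0616
grip_force: 65.6
```

Request:
drive_tool:
  steps:
    - [[0,0,0.015],[0,0,0]]
    - [[0,0,0.03],[0,0,0]]
    - [[0,0,0.045],[0,0,0]]
    - [[0,0,0.06],[0,0,0]]
    - [[0,0,0.075],[0,0,0]]
    - [[0,0,0.09],[0,0,0]]
    - [[0,0,0.1],[0,0,0]]
    - [[0,0,0.1],[0,0,0]]

```text
clock: 21.55
tool_pos: [0.5268, -0.0526, 0.0547]
eef_rot: [[-1.0, -0.0, -0.001], [-0.0, 1.0, -0.0], [0.001, -0.0, -1.0]]
contact_force: [-1.2, 0.0, -2.3]
width: 0.0617
grip_force: 65.6
```

Request:
drive_tool:
  steps:
    - [[0,0,0.004],[0,0,0]]
    - [[0,0,0.008],[0,0,0]]
    - [[0,0,0.012],[0,0,0]]
    - [[0,0,0.016],[0,0,0]]
    - [[0,0,0.02],[0,0,0]]
    - [[0,0,0.02],[0,0,0]]
    - [[0,0,0.02],[0,0,0]]
    - [[0,0,0.02],[0,0,0]]

```text
clock: 22.22
tool_pos: [0.527, -0.0525, 0.0513]
eef_rot: [[-1.0, -0.0, 0.001], [-0.0, 1.0, 0.0], [-0.001, 0.0, -1.0]]
contact_force: [-5.2, 0.7, 13.3]
width: 0.0618
grip_force: 68.2
```

Request:
drive_tool:
  steps:
    - [[0,0,-0.004],[0,0,0]]
    - [[0,0,-0.004],[0,0,0]]
    - [[0,0,-0.004],[0,0,0]]
    - [[0,0,-0.004],[0,0,0]]
    - [[0,0,-0.004],[0,0,0]]
    - [[0,0,-0.004],[0,0,0]]
    - [[0,0,-0.004],[0,0,0]]
    - [[0,0,-0.004],[0,0,0]]
  hand: -1

```text
clock: 22.88
tool_pos: [0.527, -0.0525, 0.0512]
eef_rot: [[-1.0, -0.0, -0.0], [-0.0, 1.0, 0.0], [0.0, 0.0, -1.0]]
contact_force: [-0.8, -0.3, -1.0]
width: 0.0853
grip_force: 0.0
```

Request:
drive_tool:
  steps:
    - [[0,0,-0.08],[0,0,0]]
    - [[0,0,-0.2],[0,0,0]]
    - [[0,0,-0.35],[0,0,0]]
    - [[0,0,-0.5],[0,0,0]]
    - [[0,0.1,-0.6],[0,0,0]]
    - [[-0.05,0.2,-0.6],[0,0,0]]
    - [[-0.1,0.35,-0.6],[0,0,0]]
    - [[-0.15,0.5,-0.6],[0,0,0]]

```text
clock: 23.55
tool_pos: [0.5651, 0.0731, 0.2024]
eef_rot: [[-1.0, 0.002, 0.002], [0.002, 1.0, 0.0], [-0.002, 0.0, -1.0]]
contact_force: [-0.2, 0.2, 0.3]
width: 0.0855
grip_force: 0.0
```

Request:
drive_tool:
  steps:
    - [[-0.05,0.15,0],[0,0,0]]
    - [[-0.1,0.3,0],[0,0,0]]
    - [[-0.1,0.45,0],[0,0,0]]
    - [[-0.1,0.6,0],[0,0,0]]
    - [[-0.1,0.7,0],[0,0,0]]
    - [[-0.1,0.7,0],[0,0,0]]
    - [[-0.1,0.7,0],[0,0,0]]
    - [[-0.1,0.7,0],[0,0,0]]

```text
clock: 24.22
tool_pos: [0.5894, 0.2465, 0.201]
eef_rot: [[-1.0, 0.0, -0.0], [0.0, 1.0, -0.001], [0.0, -0.001, -1.0]]
contact_force: [0.3, 0.1, -0.4]
width: 0.0854
grip_force: 0.0
```

```bash
python3 - <<'E'
from h import *
ps=[shot("scene",'s6.png'),shot("top",'t6.png')]
n=dict(NEAR);n.pop('brass');collars(ps,n)
print('brass on seat',fit(ps,'collar_brass',(.527,-.053),[(.04,.033),(.049,.033)]))
E
python3 go.py .59 .3395 .06
```

```text
blue [[0.592, 0.3398]]
white [[0.559, 0.2037], [0.5576, 0.2015]]
orange [[0.6639, 0.1187], [0.6649, 0.1174]]
black [[0.4242, 0.1786]]
brass on seat [[0.5287, -0.0538], [0.5262, -0.0557]]
t 24.82 pos [0.5894 0.2475 0.2014] w 0.0855 F [-0.1 -0.6  0.1] x [-1. -0. -0.] z [ 0.  0. -1.] j7 1.2
shift [-0.0026  0.368   0.5656]
```

Request:
drive_tool:
  steps:
    - [[-0.004,0.15,0.15],[0,0,0]]
    - [[-0.004,0.3,0.3],[0,0,0]]
    - [[-0.004,0.368,0.4],[0,0,0]]
    - [[-0.004,0.368,0.5],[0,0,0]]
    - [[-0.004,0.368,0.58],[0,0,0]]
    - [[-0.004,0.368,0.66],[0,0,0]]
    - [[-0.004,0.368,0.66],[0,0,0]]
    - [[-0.004,0.368,0.66],[0,0,0]]

```text
clock: 25.48
tool_pos: [0.5898, 0.339, 0.0356]
eef_rot: [[-1.0, -0.0, -0.002], [-0.0, 1.0, -0.001], [0.002, -0.001, -1.0]]
contact_force: [0.1, -0.9, 0.2]
width: 0.0854
grip_force: 0.0
```

Request:
drive_tool:
  steps:
    - [[0,0,0.04],[0,0,0]]
    - [[0,0,0.07],[0,0,0]]
    - [[0,0,0.084],[0,0,0]]
    - [[0,0,0.084],[0,0,0]]
    - [[0,0,0.084],[0,0,0]]
    - [[0,0,0.084],[0,0,0]]
    - [[0,0,0.084],[0,0,0]]
    - [[0,0,0.084],[0,0,0]]

```text
clock: 26.15
tool_pos: [0.5906, 0.3397, 0.0157]
eef_rot: [[-1.0, -0.0, 0.001], [-0.0, 1.0, 0.0], [-0.001, 0.0, -1.0]]
contact_force: [-0.8, 0.2, 0.3]
width: 0.0855
grip_force: 0.0
```

Request:
drive_tool:
  steps:
    - [[0,0,0.004],[0,0,0]]
    - [[0,0,0.004],[0,0,0]]
    - [[0,0,0.004],[0,0,0]]
    - [[0,0,0.004],[0,0,0]]
    - [[0,0,0.004],[0,0,0]]
    - [[0,0,0.004],[0,0,0]]
    - [[0,0,0.004],[0,0,0]]
    - [[0,0,0.004],[0,0,0]]
  hand: 1

```text
clock: 26.82
tool_pos: [0.593, 0.3383, 0.0172]
eef_rot: [[-1.0, 0.001, 0.005], [0.001, 1.0, 0.0], [-0.005, 0.0, -1.0]]
contact_force: [-2.1, -5.4, 20.1]
width: 0.0152
grip_force: 76.6
```

Request:
drive_tool:
  steps:
    - [[0,0,-0.04],[0,0,0]]
    - [[0,0,-0.08],[0,0,0]]
    - [[0,0,-0.12],[0,0,0]]
    - [[0,0,-0.16],[0,0,0]]
    - [[0,0,-0.16],[0,0,0]]
    - [[0,0,-0.16],[0,0,0]]
    - [[0,0,-0.16],[0,0,0]]
    - [[0,0,-0.16],[0,0,0]]

```text
clock: 27.48
tool_pos: [0.5898, 0.3393, 0.0536]
eef_rot: [[-1.0, -0.001, -0.001], [-0.001, 1.0, -0.001], [0.001, -0.001, -1.0]]
contact_force: [-0.6, -0.2, -0.8]
width: 0.0139
grip_force: 65.2
```

```bash
python3 - <<'E'
from h import *
p=shot("scene",'s7.png')
u,v=proj(p,[.59,.34,.05])[0].astype(int); cv2.imwrite('pics/c7.png',cv2.resize(p['pixels'][v-30:v+30,u-40:u+40],(640,480),interpolation=2))
E
python3 go.py .527 -.0525 .16
```

```text
t 27.53 pos [0.5899 0.3393 0.0536] w 0.0139 F [ 0.2  1.2 -1. ] x [-1.    -0.     0.001] z [-0.001 -0.001 -1.   ] j7 1.11
shift [ 0.2527 -1.5673 -0.4244]
```

View pics/c7.png

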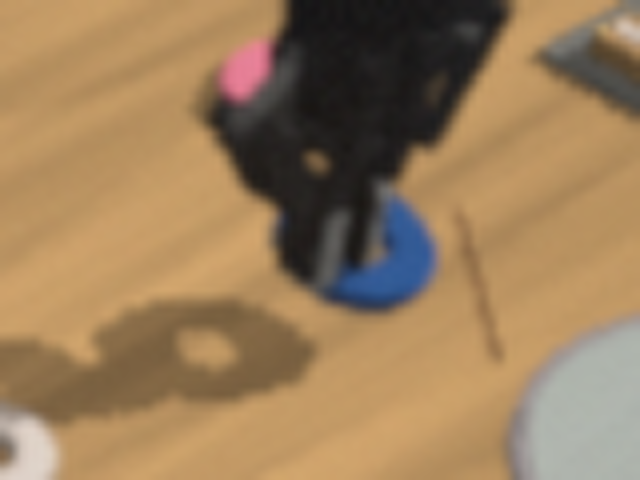

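The crop shows the jaws slid over the top, and they now hold the blue ring by its wall: one finger in the bore, width 14 mm. Set it down, open just a little, and regrasp lower.

Request:
drive_tool:
  steps:
    - [[0,0,0.03],[0,0,0]]
    - [[0,0,0.06],[0,0,0]]
    - [[0,0,0.09],[0,0,0]]
    - [[0,0,0.11],[0,0,0]]
    - [[0,0,0.125],[0,0,0]]
    - [[0,0,0.135],[0,0,0]]
    - [[0,0,0.135],[0,0,0]]
    - [[0,0,0.135],[0,0,0]]

```text
clock: 28.2
tool_pos: [0.5892, 0.3392, 0.0212]
eef_rot: [[-1.0, -0.001, -0.002], [-0.001, 1.0, -0.0], [0.002, -0.0, -1.0]]
contact_force: [-8.6, -3.8, 14.2]
width: 0.0141
grip_force: 71.8
```

Request:
drive_tool:
  steps:
    - [[0,0,0],[0,0,0]]
    - [[0,0,0],[0,0,0]]
    - [[0,0,0],[0,0,0]]
    - [[0,0,0],[0,0,0]]
    - [[0,0,0],[0,0,0]]
    - [[0,0,0],[0,0,0]]
    - [[0,0,0],[0,0,0]]
    - [[0,0,0],[0,0,0]]
  hand: 0.48

```text
clock: 28.87
tool_pos: [0.5904, 0.3395, 0.0205]
eef_rot: [[-1.0, -0.0, 0.0], [-0.0, 1.0, 0.0], [-0.0, 0.0, -1.0]]
contact_force: [-0.9, 0.3, 0.1]
width: 0.022
grip_force: 0.0
```

Request:
drive_tool:
  steps:
    - [[0,0,-0.05],[0,0,0]]
    - [[0,0,-0.1],[0,0,0]]
    - [[0,0,-0.2],[0,0,0]]
    - [[0,0,-0.35],[0,0,0]]
    - [[0,-0.15,-0.5],[0,0,0]]
    - [[0,-0.3,-0.6],[0,0,0]]
    - [[0,-0.45,-0.6],[0,0,0]]
    - [[0,-0.5,-0.6],[0,0,0]]

```text
clock: 29.53
tool_pos: [0.5926, 0.2093, 0.1754]
eef_rot: [[-1.0, 0.004, 0.006], [0.004, 1.0, 0.0], [-0.006, 0.0, -1.0]]
contact_force: [0.6, -0.8, -0.5]
width: 0.0222
grip_force: 0.0
```

Request:
drive_tool:
  steps:
    - [[0,0,0],[0,0,0]]
    - [[0,0,0],[0,0,0]]
    - [[0,0,0],[0,0,0]]
    - [[0,0,0],[0,0,0]]
    - [[0,0,0],[0,0,0]]
    - [[0,0,0],[0,0,0]]
    - [[0,0,0],[0,0,0]]
    - [[0,0,0],[0,0,0]]
  hand: -1

```text
clock: 30.2
tool_pos: [0.5903, 0.2149, 0.1703]
eef_rot: [[-1.0, -0.001, -0.0], [-0.001, 1.0, -0.0], [0.0, -0.0, -1.0]]
contact_force: [-0.5, 1.0, 0.6]
width: 0.0854
grip_force: 0.0
```

```bash
python3 - <<'E'
from h import *
ps=[shot("scene",'s8.png'),shot("top",'t8.png')]
n=dict(NEAR);n.pop('brass');n['blue']=(.59,.355);collars(ps,n)
print([(np.round(d['location'],3).tolist(),round(d['p'],2)) for p in ps for d in cams.landmark_of(p,'collar_blue')[:1]])
E
python3 go.py .59 .355 .06
```

```text
blue [[0.586, 0.357]]
white [[0.5577, 0.202]]
orange [[0.6649, 0.1172], [0.6624, 0.1149]]
black [[0.4246, 0.1639]]
[([0.582, 0.36, -0.004], 0.53), ([0.635, -0.372, 0.001], 0.39)]
t 30.8 pos [0.5904 0.2144 0.1706] w 0.0852 F [ 0.7 -0.5 -0. ] x [-1. -0. -0.] z [ 0.  0. -1.] j7 1.26
shift [0.0015 0.5622 0.4424]
```

Request:
drive_tool:
  steps:
    - [[0.018,0.15,0.1],[0,0,0]]
    - [[0.018,0.3,0.2],[0,0,0]]
    - [[0.018,0.45,0.3],[0,0,0]]
    - [[0.018,0.57,0.4],[0,0,0]]
    - [[0.018,0.57,0.5],[0,0,0]]
    - [[0.018,0.57,0.56],[0,0,0]]
    - [[0.018,0.57,0.56],[0,0,0]]
    - [[0.018,0.57,0.56],[0,0,0]]

```text
clock: 31.47
tool_pos: [0.5856, 0.3563, 0.03]
eef_rot: [[-1.0, -0.0, -0.001], [-0.0, 1.0, -0.001], [0.001, -0.001, -1.0]]
contact_force: [0.3, 0.2, 0.4]
width: 0.0856
grip_force: 0.0
```

Request:
drive_tool:
  steps:
    - [[0,0,0.03],[0,0,0]]
    - [[0,0,0.06],[0,0,0]]
    - [[0,0,0.082],[0,0,0]]
    - [[0,0,0.082],[0,0,0]]
    - [[0,0,0.082],[0,0,0]]
    - [[0,0,0.082],[0,0,0]]
    - [[0,0,0.082],[0,0,0]]
    - [[0,0,0.082],[0,0,0]]

```text
clock: 32.13
tool_pos: [0.586, 0.3571, 0.0105]
eef_rot: [[-1.0, -0.0, 0.0], [-0.0, 1.0, 0.0], [-0.0, 0.0, -1.0]]
contact_force: [0.2, 0.4, -0.4]
width: 0.0855
grip_force: 0.0
```

Request:
drive_tool:
  steps:
    - [[0,0,0],[0,0,0]]
    - [[0,0,0],[0,0,0]]
    - [[0,0,0],[0,0,0]]
    - [[0,0,0],[0,0,0]]
    - [[0,0,0],[0,0,0]]
    - [[0,0,0],[0,0,0]]
    - [[0,0,0],[0,0,0]]
    - [[0,0,0],[0,0,0]]
  hand: 1

```text
clock: 32.8
tool_pos: [0.5859, 0.3573, 0.0114]
eef_rot: [[-1.0, -0.0, 0.0], [-0.0, 1.0, 0.001], [-0.0, 0.001, -1.0]]
contact_force: [-3.4, -1.4, 11.3]
width: 0.0562
grip_force: 61.1
```

Request:
drive_tool:
  steps:
    - [[0,0,-0.1],[0,0,0]]
    - [[0,0,-0.2],[0,0,0]]
    - [[0,0,-0.3],[0,0,0]]
    - [[0,0,-0.4],[0,0,0]]
    - [[0,0,-0.5],[0,0,0]]
    - [[0.05,-0.1,-0.6],[0,0,0]]
    - [[0.1,-0.25,-0.6],[0,0,0]]
    - [[0.14,-0.4,-0.6],[0,0,0]]

```text
clock: 33.47
tool_pos: [0.5506, 0.2575, 0.1616]
eef_rot: [[-1.0, -0.003, 0.003], [-0.003, 1.0, 0.002], [-0.003, 0.002, -1.0]]
contact_force: [0.4, -1.4, -1.4]
width: 0.0563
grip_force: 63.7
```

Request:
drive_tool:
  steps:
    - [[0.02,-0.12,0],[0,0,0]]
    - [[0.05,-0.24,0],[0,0,0]]
    - [[0.08,-0.36,0],[0,0,0]]
    - [[0.096,-0.48,0],[0,0,0]]
    - [[0.096,-0.6,0],[0,0,0]]
    - [[0.096,-0.72,0],[0,0,0]]
    - [[0.096,-0.84,0],[0,0,0]]
    - [[0.096,-0.96,0],[0,0,0]]

```text
clock: 34.13
tool_pos: [0.5266, 0.0155, 0.1602]
eef_rot: [[-1.0, -0.0, 0.0], [-0.0, 1.0, 0.0], [-0.0, 0.0, -1.0]]
contact_force: [1.2, -0.8, -1.0]
width: 0.0558
grip_force: 63.7
```

Request:
drive_tool:
  steps:
    - [[0,-0.12,0],[0,0,0]]
    - [[0,-0.24,0],[0,0,0]]
    - [[0,-0.28,0],[0,0,0]]
    - [[0,-0.28,0],[0,0,0]]
    - [[0,-0.28,0],[0,0,0]]
    - [[0,-0.28,0],[0,0,0]]
    - [[0,-0.28,0],[0,0,0]]
    - [[0,-0.28,0],[0,0,0]]

```text
clock: 34.8
tool_pos: [0.5271, -0.0516, 0.16]
eef_rot: [[-1.0, -0.003, -0.0], [-0.003, 1.0, 0.0], [0.0, 0.0, -1.0]]
contact_force: [0.2, 0.1, -0.2]
width: 0.0563
grip_force: 63.7
```

```bash
python3 go.py .527 -.0525 .107;python3 - <<'E'
from h import *
ps=[shot("scene",'s9.png'),shot("top",'t9.png')]
zb=manip.read_state()['tool_pos'][2]-.0108
print('blue held',fit(ps[:1],'collar_blue',(.527,-.052),[(zb,.03),(zb+.009,.03)]))
n={k:NEAR[k] for k in('white','orange','black')};n['black']=(.424,.17);collars(ps,n)
E
```

```text
t 34.8 pos [ 0.5271 -0.0516  0.16  ] w 0.0563 F [ 0.2  0.1 -0.2] x [-1.    -0.003  0.   ] z [-0.  0. -1.] j7 1.71
shift [ 0.0003 -0.0038  0.2119]
blue held [[0.5287, -0.0498]]
white [[0.5579, 0.2024], [0.557, 0.2016]]
orange [[0.6648, 0.1173], [0.6636, 0.1147]]
black [[0.4228, 0.1809], [0.423, 0.1771]]
```

Request:
drive_tool:
  steps:
    - [[0,-0.002,0.06],[0,0,0]]
    - [[0,-0.002,0.12],[0,0,0]]
    - [[0,-0.002,0.18],[0,0,0]]
    - [[0,-0.002,0.21],[0,0,0]]
    - [[0,-0.002,0.23],[0,0,0]]
    - [[0,-0.002,0.25],[0,0,0]]
    - [[0,-0.002,0.26],[0,0,0]]
    - [[0,-0.002,0.26],[0,0,0]]

```text
clock: 35.92
tool_pos: [0.5273, -0.0529, 0.095]
eef_rot: [[-1.0, -0.001, 0.0], [-0.001, 1.0, 0.001], [-0.0, 0.001, -1.0]]
contact_force: [1.4, 2.6, -2.3]
width: 0.0559
grip_force: 64.0
```

Request:
drive_tool:
  steps:
    - [[0,0,0.01],[0,0,0]]
    - [[0,0,0.02],[0,0,0]]
    - [[0,0,0.03],[0,0,0]]
    - [[0,0,0.04],[0,0,0]]
    - [[0,0,0.05],[0,0,0]]
    - [[0,0,0.06],[0,0,0]]
    - [[0,0,0.06],[0,0,0]]
    - [[0,0,0.06],[0,0,0]]

```text
clock: 36.58
tool_pos: [0.5274, -0.053, 0.0798]
eef_rot: [[-1.0, -0.001, 0.001], [-0.001, 1.0, 0.0], [-0.001, 0.0, -1.0]]
contact_force: [1.9, 4.8, -2.5]
width: 0.0561
grip_force: 64.0
```

Request:
drive_tool:
  steps:
    - [[0,0.004,0.015],[0,0,0]]
    - [[0,0.004,0.03],[0,0,0]]
    - [[0,0.004,0.045],[0,0,0]]
    - [[0,0.004,0.06],[0,0,0]]
    - [[0,0.004,0.07],[0,0,0]]
    - [[0,0.004,0.077],[0,0,0]]
    - [[0,0.004,0.08],[0,0,0]]
    - [[0,0.004,0.08],[0,0,0]]

```text
clock: 37.25
tool_pos: [0.5269, -0.0526, 0.0604]
eef_rot: [[-1.0, -0.0, -0.0], [-0.0, 1.0, 0.0], [0.0, 0.0, -1.0]]
contact_force: [-1.8, 3.1, 7.9]
width: 0.0559
grip_force: 65.5
```

Request:
drive_tool:
  steps:
    - [[0,0,0],[0,0,0]]
    - [[0,0,0],[0,0,0]]
    - [[0,0,0],[0,0,0]]
    - [[0,0,0],[0,0,0]]
    - [[0,0,0],[0,0,0]]
    - [[0,0,0],[0,0,0]]
    - [[0,0,0],[0,0,0]]
    - [[0,0,0],[0,0,0]]
  hand: -1

```text
clock: 37.92
tool_pos: [0.527, -0.0525, 0.06]
eef_rot: [[-1.0, -0.0, -0.0], [-0.0, 1.0, -0.0], [0.0, -0.0, -1.0]]
contact_force: [-0.7, -0.4, 0.0]
width: 0.0854
grip_force: 0.0
```

Request:
drive_tool:
  steps:
    - [[0,0,-0.08],[0,0,0]]
    - [[0,0,-0.2],[0,0,0]]
    - [[0,0,-0.35],[0,0,0]]
    - [[0,0,-0.5],[0,0,0]]
    - [[0,0.1,-0.56],[0,0,0]]
    - [[-0.05,0.2,-0.56],[0,0,0]]
    - [[-0.1,0.35,-0.56],[0,0,0]]
    - [[-0.12,0.5,-0.56],[0,0,0]]

```text
clock: 38.58
tool_pos: [0.5584, 0.0732, 0.201]
eef_rot: [[-1.0, 0.002, 0.003], [0.002, 1.0, 0.0], [-0.003, 0.0, -1.0]]
contact_force: [0.4, 0.1, -0.1]
width: 0.0851
grip_force: 0.0
```

Request:
drive_tool:
  steps:
    - [[0,0.15,0],[0,0,0]]
    - [[0,0.3,0],[0,0,0]]
    - [[0,0.45,0.1],[0,0,0]]
    - [[0,0.515,0.2],[0,0,0]]
    - [[0,0.515,0.35],[0,0,0]]
    - [[0,0.515,0.5],[0,0,0]]
    - [[0,0.515,0.6],[0,0,0]]
    - [[0,0.515,0.6],[0,0,0]]

```text
clock: 39.25
tool_pos: [0.5533, 0.2001, 0.045]
eef_rot: [[-1.0, -0.001, -0.008], [-0.001, 1.0, -0.004], [0.008, -0.004, -1.0]]
contact_force: [-0.4, -0.9, 0.1]
width: 0.0854
grip_force: 0.0
```

```bash
python3 go.py .5575 .202 .0113;python3 - <<'E'
from h import *
ps=[shot("scene",'s10.png'),shot("top",'t10.png')]
print('blue on',fit(ps,'collar_blue',(.527,-.053),[(.049,.03),(.058,.03)]))
n={k:NEAR[k] for k in('white','orange','black')};collars(ps,n)
E
```

```text
t 39.25 pos [0.5533 0.2001 0.045 ] w 0.0854 F [-0.4 -0.9  0.1] x [-1.    -0.001  0.008] z [-0.008 -0.004 -1.   ] j7 1.29
shift [-0.018   0.0082  0.1346]
blue on [[0.5283, -0.055], [0.5252, -0.0566]]
white [[0.5579, 0.2021]]
orange [[0.6657, 0.1184], [0.6631, 0.1156]]
black []
```

Request:
drive_tool:
  steps:
    - [[0,0,0.04],[0,0,0]]
    - [[0,0,0.08],[0,0,0]]
    - [[0,0,0.12],[0,0,0]]
    - [[0,0,0.154],[0,0,0]]
    - [[0,0,0.154],[0,0,0]]
    - [[0,0,0.154],[0,0,0]]
    - [[0,0,0.154],[0,0,0]]
    - [[0,0,0.154],[0,0,0]]

```text
clock: 40.42
tool_pos: [0.5572, 0.2013, 0.0119]
eef_rot: [[-1.0, -0.0, 0.001], [-0.0, 1.0, 0.0], [-0.001, 0.0, -1.0]]
contact_force: [-0.1, 0.2, 0.3]
width: 0.085
grip_force: 0.0
```

Close, lift, and carry to (.527,-.052).

Request:
drive_tool:
  steps:
    - [[0,0,0],[0,0,0]]
    - [[0,0,0],[0,0,0]]
    - [[0,0,0],[0,0,0]]
    - [[0,0,0],[0,0,0]]
    - [[0,0,0],[0,0,0]]
    - [[0,0,0],[0,0,0]]
    - [[0,0,0],[0,0,0]]
    - [[0,0,0],[0,0,0]]
  hand: 1

```text
clock: 41.08
tool_pos: [0.5571, 0.2014, 0.0125]
eef_rot: [[-1.0, -0.0, 0.001], [-0.0, 1.0, 0.001], [-0.001, 0.001, -1.0]]
contact_force: [-2.1, -0.7, 8.5]
width: 0.0501
grip_force: 60.7
```

Request:
drive_tool:
  steps:
    - [[0,0,-0.1],[0,0,0]]
    - [[0,0,-0.2],[0,0,0]]
    - [[0,0,-0.3],[0,0,0]]
    - [[0,0,-0.4],[0,0,0]]
    - [[0,0,-0.5],[0,0,0]]
    - [[0.04,-0.1,-0.6],[0,0,0]]
    - [[0.08,-0.2,-0.6],[0,0,0]]
    - [[0.12,-0.32,-0.6],[0,0,0]]

```text
clock: 41.75
tool_pos: [0.5275, 0.122, 0.1633]
eef_rot: [[-1.0, -0.003, 0.003], [-0.003, 1.0, 0.002], [-0.004, 0.002, -1.0]]
contact_force: [-0.5, -1.0, -1.6]
width: 0.0499
grip_force: 63.0
```

Request:
drive_tool:
  steps:
    - [[0,-0.12,0],[0,0,0]]
    - [[0,-0.24,0],[0,0,0]]
    - [[0,-0.36,0],[0,0,0]]
    - [[0,-0.48,0],[0,0,0]]
    - [[0,-0.6,0],[0,0,0]]
    - [[0,-0.69,0],[0,0,0]]
    - [[0,-0.69,0],[0,0,0]]
    - [[0,-0.69,0],[0,0,0]]

```text
clock: 42.42
tool_pos: [0.5268, -0.0528, 0.1617]
eef_rot: [[-1.0, 0.003, 0.0], [0.003, 1.0, -0.0], [-0.0, -0.0, -1.0]]
contact_force: [-1.1, -0.2, -0.2]
width: 0.0504
grip_force: 63.0
```

```bash
python3 go.py .527 -.052 .107;python3 - <<'E'
from h import *
ps=[shot("scene",'s11.png'),shot("top",'t11.png')]
zb=manip.read_state()['tool_pos'][2]-.012
print('white held',fit(ps[:1],'collar_white',(.527,-.052),[(zb,.027),(zb+.009,.027)]))
n={k:NEAR[k] for k in('orange','black')};collars(ps,n)
print([(np.round(d['location'],3).tolist(),round(d['p'],2)) for p in ps for d in cams.landmark_of(p,'collar_black')[:2]])
E
```

```text
t 42.42 pos [ 0.5268 -0.0528  0.1617] w 0.0504 F [-1.1 -0.2 -0.2] x [-1.     0.003 -0.   ] z [ 0. -0. -1.] j7 1.7
shift [-0.0009  0.0034  0.219 ]
white held [[0.5295, -0.0518]]
orange [[0.6653, 0.1172], [0.6638, 0.1156]]
black [[0.4223, 0.179], [0.4223, 0.178]]
[([0.427, 0.186, -0.0], 0.65), ([0.422, 0.181, 0.001], 0.47)]
```

Request:
drive_tool:
  steps:
    - [[0,0.003,0.06],[0,0,0]]
    - [[0,0.003,0.12],[0,0,0]]
    - [[0,0.003,0.18],[0,0,0]]
    - [[0,0.003,0.22],[0,0,0]]
    - [[0,0.003,0.245],[0,0,0]]
    - [[0,0.003,0.265],[0,0,0]]
    - [[0,0.003,0.285],[0,0,0]]
    - [[0,0.003,0.3],[0,0,0]]

```text
clock: 43.53
tool_pos: [0.5272, -0.0505, 0.0864]
eef_rot: [[-1.0, -0.0, 0.0], [-0.0, 1.0, 0.0], [-0.0, 0.0, -1.0]]
contact_force: [-0.5, 0.6, -0.5]
width: 0.05
grip_force: 63.0
```

Request:
drive_tool:
  steps:
    - [[0,0,0.01],[0,0,0]]
    - [[0,0,0.02],[0,0,0]]
    - [[0,0,0.03],[0,0,0]]
    - [[0,0,0.04],[0,0,0]]
    - [[0,0,0.05],[0,0,0]]
    - [[0,0,0.06],[0,0,0]]
    - [[0,0,0.06],[0,0,0]]
    - [[0,0,0.06],[0,0,0]]

```text
clock: 44.2
tool_pos: [0.5269, -0.0506, 0.0714]
eef_rot: [[-1.0, -0.0, -0.0], [-0.0, 1.0, -0.0], [0.0, -0.0, -1.0]]
contact_force: [-0.3, -0.8, -0.7]
width: 0.0499
grip_force: 63.0
```

Request:
drive_tool:
  steps:
    - [[0,0,0.004],[0,0,0]]
    - [[0,0,0.007],[0,0,0]]
    - [[0,0,0.007],[0,0,0]]
    - [[0,0,0.007],[0,0,0]]
    - [[0,0,0.007],[0,0,0]]
    - [[0,0,0.007],[0,0,0]]
    - [[0,0,0.007],[0,0,0]]
    - [[0,0,0.007],[0,0,0]]

```text
clock: 44.87
tool_pos: [0.5272, -0.0505, 0.0705]
eef_rot: [[-1.0, -0.0, 0.001], [-0.0, 1.0, 0.0], [-0.001, 0.0, -1.0]]
contact_force: [-3.0, -0.3, 8.1]
width: 0.0504
grip_force: 64.0
```

Request:
drive_tool:
  steps:
    - [[0,0,0],[0,0,0]]
    - [[0,0,0],[0,0,0]]
    - [[0,0,0],[0,0,0]]
    - [[0,0,0],[0,0,0]]
    - [[0,0,0],[0,0,0]]
    - [[0,0,0],[0,0,0]]
    - [[0,0,0],[0,0,0]]
    - [[0,0,0],[0,0,0]]
  hand: -1

```text
clock: 45.53
tool_pos: [0.527, -0.0505, 0.0698]
eef_rot: [[-1.0, -0.0, -0.0], [-0.0, 1.0, 0.0], [0.0, 0.0, -1.0]]
contact_force: [0.3, 0.5, -0.5]
width: 0.0851
grip_force: 0.0
```

Request:
drive_tool:
  steps:
    - [[0,0,-0.08],[0,0,0]]
    - [[0,0,-0.2],[0,0,0]]
    - [[0,0,-0.35],[0,0,0]]
    - [[0,0,-0.5],[0,0,0]]
    - [[-0.1,0.12,-0.52],[0,0,0]]
    - [[-0.2,0.24,-0.52],[0,0,0]]
    - [[-0.3,0.36,-0.52],[0,0,0]]
    - [[-0.4,0.48,-0.52],[0,0,0]]

```text
clock: 46.2
tool_pos: [0.6279, 0.071, 0.2004]
eef_rot: [[-1.0, -0.0, 0.001], [-0.0, 1.0, 0.001], [-0.001, 0.001, -1.0]]
contact_force: [1.6, -0.1, 0.3]
width: 0.0853
grip_force: 0.0
```

Request:
drive_tool:
  steps:
    - [[-0.1,0.12,0],[0,0,0]]
    - [[-0.15,0.19,0.1],[0,0,0]]
    - [[-0.15,0.19,0.2],[0,0,0]]
    - [[-0.15,0.19,0.3],[0,0,0]]
    - [[-0.15,0.19,0.4],[0,0,0]]
    - [[-0.15,0.19,0.5],[0,0,0]]
    - [[-0.15,0.19,0.6],[0,0,0]]
    - [[-0.15,0.19,0.6],[0,0,0]]

```text
clock: 46.87
tool_pos: [0.6609, 0.1166, 0.0446]
eef_rot: [[-1.0, -0.001, -0.008], [-0.001, 1.0, -0.002], [0.008, -0.002, -1.0]]
contact_force: [-1.2, -0.0, -0.2]
width: 0.085
grip_force: 0.0
```

```bash
python3 go.py .6645 .117 .0125;python3 - <<'E'
from h import *
ps=[shot("scene",'s12.png'),shot("top",'t12.png')]
print('white on',fit(ps,'collar_white',(.527,-.053),[(.058,.027),(.067,.027)]))
collars(ps,{'black':NEAR['black']})
E
python3 go.py .6645 .117 .0125
```

```text
t 46.87 pos [0.6609 0.1166 0.0446] w 0.085 F [-1.2 -0.  -0.2] x [-1.    -0.001  0.008] z [-0.008 -0.002 -1.   ] j7 1.48
shift [-0.0154  0.002   0.1282]
white on [[0.529, -0.0522], [0.5278, -0.054]]
black []
t 47.17 pos [0.6657 0.1172 0.0518] w 0.0854 F [ 0.1 -0.1  0.8] x [-1.    -0.    -0.003] z [ 0.003  0.001 -1.   ] j7 1.48
shift [ 0.0052 -0.0008  0.1573]
```

Request:
drive_tool:
  steps:
    - [[0,0,0.04],[0,0,0]]
    - [[0,0,0.08],[0,0,0]]
    - [[0,0,0.12],[0,0,0]]
    - [[0,0,0.15],[0,0,0]]
    - [[0,0,0.15],[0,0,0]]
    - [[0,0,0.15],[0,0,0]]
    - [[0,0,0.15],[0,0,0]]
    - [[0,0,0.15],[0,0,0]]

```text
clock: 47.83
tool_pos: [0.6649, 0.117, 0.0127]
eef_rot: [[-1.0, -0.0, 0.001], [-0.0, 1.0, 0.0], [-0.001, 0.0, -1.0]]
contact_force: [0.2, 0.6, 0.6]
width: 0.0855
grip_force: 0.0
```

Request:
drive_tool:
  steps:
    - [[0,0,0],[0,0,0]]
    - [[0,0,0],[0,0,0]]
    - [[0,0,0],[0,0,0]]
    - [[0,0,0],[0,0,0]]
    - [[0,0,0],[0,0,0]]
    - [[0,0,0],[0,0,0]]
    - [[0,0,0],[0,0,0]]
    - [[0,0,0],[0,0,0]]
  hand: 1

```text
clock: 48.5
tool_pos: [0.6647, 0.1172, 0.0135]
eef_rot: [[-1.0, -0.0, 0.001], [-0.0, 1.0, 0.0], [-0.001, 0.0, -1.0]]
contact_force: [-3.3, -0.1, 9.4]
width: 0.0443
grip_force: 59.6
```

Request:
drive_tool:
  steps:
    - [[0,0,-0.1],[0,0,0]]
    - [[0,0,-0.2],[0,0,0]]
    - [[0,0,-0.3],[0,0,0]]
    - [[0,0,-0.4],[0,0,0]]
    - [[0,0,-0.5],[0,0,0]]
    - [[0.08,-0.1,-0.6],[0,0,0]]
    - [[0.16,-0.2,-0.6],[0,0,0]]
    - [[0.24,-0.3,-0.6],[0,0,0]]

```text
clock: 49.17
tool_pos: [0.6048, 0.0415, 0.1641]
eef_rot: [[-1.0, -0.001, 0.004], [-0.001, 1.0, 0.0], [-0.004, 0.0, -1.0]]
contact_force: [0.7, -0.2, -1.1]
width: 0.0438
grip_force: 61.1
```

Request:
drive_tool:
  steps:
    - [[0.1,-0.12,0],[0,0,0]]
    - [[0.2,-0.24,0],[0,0,0]]
    - [[0.31,-0.36,0],[0,0,0]]
    - [[0.31,-0.372,0],[0,0,0]]
    - [[0.31,-0.372,0],[0,0,0]]
    - [[0.31,-0.372,0],[0,0,0]]
    - [[0.31,-0.372,0],[0,0,0]]
    - [[0.31,-0.372,0],[0,0,0]]

```text
clock: 49.83
tool_pos: [0.5278, -0.0497, 0.1622]
eef_rot: [[-1.0, -0.003, 0.0], [-0.003, 1.0, 0.0], [-0.0, 0.0, -1.0]]
contact_force: [0.2, -0.4, -0.1]
width: 0.0443
grip_force: 61.1
```

```bash
python3 go.py .527 -.0515 .107;python3 - <<'E'
from h import *
ps=[shot("scene",'s13.png'),shot("top",'t13.png')]
zb=manip.read_state()['tool_pos'][2]-.013
print('held',fit(ps[:1],'collar_orange',(.527,-.052),[(zb,.024),(zb+.009,.024)]))
collars(ps,{'black':NEAR['black']})
E
```

```text
t 49.83 pos [ 0.5278 -0.0497  0.1622] w 0.0443 F [ 0.2 -0.4 -0.1] x [-1.    -0.003 -0.   ] z [ 0.  0. -1.] j7 1.7
shift [ 0.0033 -0.0073  0.2209]
held [[0.5309, -0.0489]]
black []
```

Request:
drive_tool:
  steps:
    - [[0.002,-0.003,0.06],[0,0,0]]
    - [[0.002,-0.003,0.12],[0,0,0]]
    - [[0.002,-0.003,0.18],[0,0,0]]
    - [[0.002,-0.003,0.22],[0,0,0]]
    - [[0.002,-0.003,0.245],[0,0,0]]
    - [[0.002,-0.003,0.265],[0,0,0]]
    - [[0.002,-0.003,0.28],[0,0,0]]
    - [[0.002,-0.003,0.29],[0,0,0]]

```text
clock: 50.75
tool_pos: [0.5267, -0.0518, 0.0897]
eef_rot: [[-1.0, -0.0, 0.0], [-0.0, 1.0, 0.0], [-0.0, 0.0, -1.0]]
contact_force: [-0.6, 0.3, -0.4]
width: 0.044
grip_force: 61.1
```

Request:
drive_tool:
  steps:
    - [[0,0,0.01],[0,0,0]]
    - [[0,0,0.02],[0,0,0]]
    - [[0,0,0.03],[0,0,0]]
    - [[0,0,0.035],[0,0,0]]
    - [[0,0,0.035],[0,0,0]]
    - [[0,0,0.035],[0,0,0]]
    - [[0,0,0.035],[0,0,0]]
    - [[0,0,0.035],[0,0,0]]

```text
clock: 51.42
tool_pos: [0.5266, -0.0518, 0.0812]
eef_rot: [[-1.0, -0.0, 0.0], [-0.0, 1.0, 0.0], [-0.0, 0.0, -1.0]]
contact_force: [1.2, 0.6, -0.9]
width: 0.0439
grip_force: 61.1
```

Request:
drive_tool:
  steps:
    - [[0,0,0.004],[0,0,0]]
    - [[0,0,0.007],[0,0,0]]
    - [[0,0,0.007],[0,0,0]]
    - [[0,0,0.007],[0,0,0]]
    - [[0,0,0.007],[0,0,0]]
    - [[0,0,0.007],[0,0,0]]
    - [[0,0,0.007],[0,0,0]]
    - [[0,0,0.007],[0,0,0]]

```text
clock: 52.08
tool_pos: [0.5268, -0.0518, 0.0804]
eef_rot: [[-1.0, -0.0, 0.001], [-0.0, 1.0, 0.0], [-0.001, 0.0, -1.0]]
contact_force: [-3.5, 1.1, 13.5]
width: 0.0439
grip_force: 62.9
```

Request:
drive_tool:
  steps:
    - [[0,0,0],[0,0,0]]
    - [[0,0,0],[0,0,0]]
    - [[0,0,0],[0,0,0]]
    - [[0,0,0],[0,0,0]]
    - [[0,0,0],[0,0,0]]
    - [[0,0,0],[0,0,0]]
    - [[0,0,0],[0,0,0]]
    - [[0,0,0],[0,0,0]]
  hand: -1

```text
clock: 52.75
tool_pos: [0.5265, -0.0518, 0.0793]
eef_rot: [[-1.0, -0.0, -0.0], [-0.0, 1.0, 0.0], [0.0, 0.0, -1.0]]
contact_force: [-0.1, 0.8, -0.7]
width: 0.0856
grip_force: 0.0
```

Request:
drive_tool:
  steps:
    - [[0,0,-0.08],[0,0,0]]
    - [[0,0,-0.2],[0,0,0]]
    - [[0,0,-0.35],[0,0,0]]
    - [[0,0,-0.48],[0,0,0]]
    - [[0,0.12,-0.48],[0,0,0]]
    - [[0,0.24,-0.48],[0,0,0]]
    - [[0,0.36,-0.48],[0,0,0]]
    - [[0,0.4,-0.48],[0,0,0]]

```text
clock: 53.42
tool_pos: [0.5262, 0.0533, 0.1995]
eef_rot: [[-1.0, -0.005, 0.0], [-0.005, 1.0, 0.002], [-0.0, 0.002, -1.0]]
contact_force: [1.2, 0.1, 1.0]
width: 0.0856
grip_force: 0.0
```

```bash
python3 - <<'E'
from h import *
ps=[shot("scene",'s14.png'),shot("top",'t14.png')]
print('orange on',fit(ps,'collar_orange',(.527,-.053),[(.067,.024),(.076,.024)]))
collars(ps,{'black':NEAR['black']})
print([(np.round(d['location'],3).tolist(),round(d['p'],2)) for p in ps for d in cams.landmark_of(p,'collar_black')[:2]])
E
python3 go.py .423 .1785 .055
```

```text
orange on [[0.5294, -0.0562], [0.5279, -0.0619]]
black [[0.4233, 0.1786], [0.4239, 0.1768]]
[([0.506, -0.234, 0.001], 0.74), ([0.425, 0.182, -0.001], 0.61), ([0.695, -0.04, 0.06], 0.74), ([0.422, 0.181, 0.004], 0.45)]
t 53.82 pos [0.5265 0.0467 0.1993] w 0.0854 F [0.4 0.1 0.6] x [-1.     0.002  0.   ] z [-0. -0. -1.] j7 1.48
shift [0.4148 0.5268 0.5769]
```

Request:
drive_tool:
  steps:
    - [[0.1,0.12,0],[0,0,0]]
    - [[0.2,0.24,0],[0,0,0]]
    - [[0.3,0.36,0.1],[0,0,0]]
    - [[0.413,0.521,0.2],[0,0,0]]
    - [[0.413,0.521,0.35],[0,0,0]]
    - [[0.413,0.521,0.5],[0,0,0]]
    - [[0.413,0.521,0.6],[0,0,0]]
    - [[0.413,0.521,0.6],[0,0,0]]

```text
clock: 54.48
tool_pos: [0.4203, 0.1767, 0.0453]
eef_rot: [[-1.0, -0.0, -0.007], [-0.0, 1.0, -0.004], [0.007, -0.004, -1.0]]
contact_force: [-0.4, -1.5, 0.3]
width: 0.0855
grip_force: 0.0
```

Request:
drive_tool:
  steps:
    - [[0,0,0],[0,0,0]]
    - [[0,0,0.04],[0,0,0]]
    - [[0,0,0.08],[0,0,0]]
    - [[0,0,0.12],[0,0,0]]
    - [[0,0,0.144],[0,0,0]]
    - [[0,0,0.144],[0,0,0]]
    - [[0,0,0.144],[0,0,0]]
    - [[0,0,0.144],[0,0,0]]

```text
clock: 55.15
tool_pos: [0.4236, 0.1785, 0.0139]
eef_rot: [[-1.0, -0.0, 0.001], [-0.0, 1.0, 0.0], [-0.001, 0.0, -1.0]]
contact_force: [-0.5, 0.6, -0.2]
width: 0.0849
grip_force: 0.0
```

```bash
python3 go.py .4235 .1785 .0133
```

```text
t 55.15 pos [0.4236 0.1785 0.0139] w 0.0849 F [-0.5  0.6 -0.2] x [-1.    -0.    -0.001] z [ 0.001  0.    -1.   ] j7 1.19
shift [ 0.0004 -0.      0.0026]
```

Request:
drive_tool:
  steps:
    - [[0,0,0.002],[0,0,0]]
    - [[0,0,0.002],[0,0,0]]
    - [[0,0,0.002],[0,0,0]]
    - [[0,0,0.002],[0,0,0]]
    - [[0,0,0.002],[0,0,0]]
    - [[0,0,0.002],[0,0,0]]
    - [[0,0,0.002],[0,0,0]]
    - [[0,0,0.002],[0,0,0]]
  hand: 1

```text
clock: 55.82
tool_pos: [0.4232, 0.1785, 0.0134]
eef_rot: [[-1.0, -0.0, 0.0], [-0.0, 1.0, 0.0], [-0.0, 0.0, -1.0]]
contact_force: [-2.8, -1.0, 11.6]
width: 0.0383
grip_force: 58.8
```

Request:
drive_tool:
  steps:
    - [[0,0,-0.1],[0,0,0]]
    - [[0,0,-0.2],[0,0,0]]
    - [[0,0,-0.3],[0,0,0]]
    - [[0,0,-0.4],[0,0,0]]
    - [[0,0,-0.5],[0,0,0]]
    - [[-0.06,-0.1,-0.6],[0,0,0]]
    - [[-0.12,-0.2,-0.6],[0,0,0]]
    - [[-0.18,-0.32,-0.6],[0,0,0]]

```text
clock: 56.48
tool_pos: [0.4695, 0.0991, 0.1647]
eef_rot: [[-1.0, -0.003, 0.004], [-0.003, 1.0, 0.002], [-0.004, 0.002, -1.0]]
contact_force: [-0.3, -0.1, -0.3]
width: 0.0381
grip_force: 61.0
```

Request:
drive_tool:
  steps:
    - [[-0.05,-0.12,0],[0,0,0]]
    - [[-0.1,-0.24,0],[0,0,0]]
    - [[-0.15,-0.36,0],[0,0,0]]
    - [[-0.2,-0.48,0],[0,0,0]]
    - [[-0.233,-0.56,0],[0,0,0]]
    - [[-0.233,-0.602,0],[0,0,0]]
    - [[-0.233,-0.602,0],[0,0,0]]
    - [[-0.233,-0.602,0],[0,0,0]]

```text
clock: 57.15
tool_pos: [0.5258, -0.0515, 0.1626]
eef_rot: [[-1.0, 0.0, -0.001], [0.0, 1.0, 0.001], [0.001, 0.001, -1.0]]
contact_force: [-0.6, 1.2, -0.4]
width: 0.0383
grip_force: 61.0
```

```bash
python3 go.py .527 -.0515 .107;python3 - <<'E'
from h import *
p=shot("scene",'s15.png')
zb=manip.read_state()['tool_pos'][2]-.0137
print('held',fit([p],'collar_black',(.527,-.052),[(zb,.021),(zb+.009,.021)]))
u,v=proj(p,[.527,-.05,.1])[0].astype(int); cv2.imwrite('pics/c15.png',cv2.resize(p['pixels'][v-40:v+40,u-50:u+50],(750,600),interpolation=2))
E
python3 go.py .527 -.0515 .107
```

```text
t 57.15 pos [ 0.5258 -0.0515  0.1626] w 0.0383 F [-0.6  1.2 -0.4] x [-1.     0.     0.001] z [-0.001  0.001 -1.   ] j7 1.7
shift [-5.200e-03 -1.000e-04  2.222e-01]
held [[0.5288, -0.05]]
t 57.25 pos [ 0.5259 -0.0501  0.1626] w 0.0386 F [-0.   0.2 -0.8] x [-1.    -0.003  0.001] z [-0.001  0.001 -1.   ] j7 1.7
shift [-0.0045 -0.0059  0.2226]
```

View pics/c15.png

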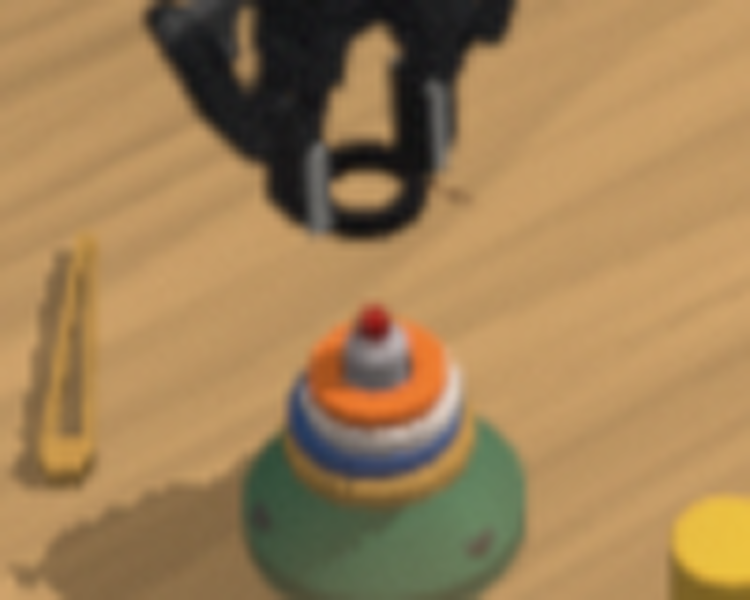

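The crop shows brass, blue, white and orange nested flat with the pin up, and the black ring level in the jaws above it. Lower it.

Request:
drive_tool:
  steps:
    - [[-0.004,-0.003,0.06],[0,0,0]]
    - [[-0.004,-0.003,0.12],[0,0,0]]
    - [[-0.004,-0.003,0.18],[0,0,0]]
    - [[-0.004,-0.003,0.21],[0,0,0]]
    - [[-0.004,-0.003,0.235],[0,0,0]]
    - [[-0.004,-0.003,0.255],[0,0,0]]
    - [[-0.004,-0.003,0.27],[0,0,0]]
    - [[-0.004,-0.003,0.275],[0,0,0]]

```text
clock: 57.92
tool_pos: [0.5275, -0.0524, 0.0939]
eef_rot: [[-1.0, -0.001, -0.0], [-0.001, 1.0, 0.0], [0.0, 0.0, -1.0]]
contact_force: [-1.1, 1.3, 0.4]
width: 0.0383
grip_force: 61.0
```

Request:
drive_tool:
  steps:
    - [[0,0,0.004],[0,0,0]]
    - [[0,0,0.008],[0,0,0]]
    - [[0,0,0.012],[0,0,0]]
    - [[0,0,0.016],[0,0,0]]
    - [[0,0,0.018],[0,0,0]]
    - [[0,0,0.018],[0,0,0]]
    - [[0,0,0.018],[0,0,0]]
    - [[0,0,0.018],[0,0,0]]

```text
clock: 58.58
tool_pos: [0.5274, -0.0525, 0.0896]
eef_rot: [[-1.0, -0.001, -0.0], [-0.001, 1.0, 0.0], [0.0, 0.0, -1.0]]
contact_force: [-2.2, 3.2, 0.9]
width: 0.0383
grip_force: 61.1
```

Request:
drive_tool:
  steps:
    - [[0,0.002,0.003],[0,0,0]]
    - [[0,0.002,0.005],[0,0,0]]
    - [[0,0.002,0.005],[0,0,0]]
    - [[0,0.002,0.005],[0,0,0]]
    - [[0,0.002,0.005],[0,0,0]]
    - [[0,0.002,0.005],[0,0,0]]
    - [[0,0.002,0.005],[0,0,0]]
    - [[0,0.002,0.005],[0,0,0]]

```text
clock: 59.25
tool_pos: [0.5276, -0.0525, 0.0894]
eef_rot: [[-1.0, -0.0, 0.001], [-0.0, 1.0, 0.0], [-0.001, 0.0, -1.0]]
contact_force: [-5.9, 1.7, 16.2]
width: 0.0383
grip_force: 62.8
```

Request:
drive_tool:
  steps:
    - [[0,0,0],[0,0,0]]
    - [[0,0,0],[0,0,0]]
    - [[0,0,0],[0,0,0]]
    - [[0,0,0],[0,0,0]]
    - [[0,0,0],[0,0,0]]
    - [[0,0,0],[0,0,0]]
    - [[0,0,0],[0,0,0]]
    - [[0,0,0],[0,0,0]]
  hand: -1

```text
clock: 59.92
tool_pos: [0.5275, -0.0523, 0.0882]
eef_rot: [[-1.0, -0.0, -0.0], [-0.0, 1.0, -0.0], [0.0, -0.0, -1.0]]
contact_force: [-0.1, -0.8, -0.1]
width: 0.0852
grip_force: 0.0
```

Request:
drive_tool:
  steps:
    - [[0,0,-0.08],[0,0,0]]
    - [[0,0,-0.2],[0,0,0]]
    - [[0,0,-0.35],[0,0,0]]
    - [[0,0,-0.5],[0,0,0]]
    - [[0,0.1,-0.5],[0,0,0]]
    - [[0,0.2,-0.5],[0,0,0]]
    - [[0,0.35,-0.5],[0,0,0]]
    - [[0,0.45,-0.5],[0,0,0]]

```text
clock: 60.58
tool_pos: [0.5273, 0.0632, 0.2137]
eef_rot: [[-1.0, -0.001, 0.001], [-0.001, 1.0, 0.001], [-0.001, 0.001, -1.0]]
contact_force: [0.6, 0.3, 0.4]
width: 0.0854
grip_force: 0.0
```

Run:
```python
from h import *
ps=[shot("scene",'s16.png'),shot("top",'t16.png')]
print('black on',fit(ps,'collar_black',(.527,-.053),[(.076,.021),(.085,.021)]))
for p in ps:
  print([(l,np.round(d['location'],4).tolist(),round(d['p'],2)) for l in('mallet','mallet_face','rest') for d in cams.landmark_of(p,l)[:1]])
  for d in cams.cut_out(p,'mallet')[:1]:
    m=d['mask']; pts=np.argwhere(m)[:,::-1].astype(float)
    W=np.array([onz(p,q,.086)[:2] for q in pts]); c=W.mean(0); w,V=np.linalg.eigh(np.cov((W-c).T)); print('mallet n',len(W),c.round(4),V[:,1].round(3))
    hs=W[(W[:,0]>.43)&(W[:,0]<.53)]
    if len(hs)>20: print('handle fit',np.polyfit(hs[:,0],hs[:,1],1).round(4),'at .5',np.polyval(np.polyfit(hs[:,0],hs[:,1],1),.5).round(4),'ends',W.min(0).round(3),W.max(0).round(3))
ims=[]
for p,c,h in((ps[0],[.5,-.23,.07],50),(ps[1],[.52,-.15,.07],50)):
  u,v=proj(p,c)[0].astype(int); ims.append(cv2.resize(p['pixels'][v-h:v+h,u-h:u+h],(400,400),interpolation=2)); print('crop',u-h,v-h)
cv2.imwrite('pics/c16.png',np.hstack(ims))
```

```text
black on [[0.5286, -0.0542], [0.5286, -0.0607]]
[('mallet', [0.5018, -0.241, 0.0718], 0.91), ('mallet_face', [0.5729, -0.2455, 0.041], 0.98), ('rest', [0.5056, -0.2377, -0.0019], 0.97)]
mallet n 1064 [ 0.5286 -0.2461] [-0.994  0.106]
handle fit [-0.0879 -0.2002] at .5 -0.2442 ends [ 0.386 -0.28 ] [ 0.627 -0.218]
[('mallet', [0.5013, -0.2443, 0.0771], 0.68), ('mallet_face', [0.5725, -0.2459, 0.042], 0.77), ('rest', [0.5064, -0.2397, -0.001], 0.69)]
mallet n 754 [ 0.5045 -0.2398] [-0.996  0.094]
handle fit [-0.0822 -0.1985] at .5 -0.2396 ends [ 0.388 -0.273] [ 0.597 -0.216]
crop 114 192
crop 270 133
```

View pics/c16.png

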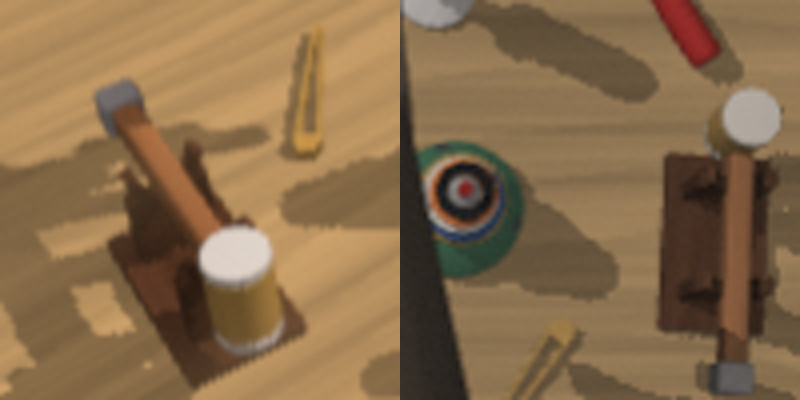

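The crops show the full stack of five with the pin up, and the mallet with both handle sections in the notches. The head is at scene (173,258), and the handle is turned about -0.08 rad. Now to the mallet.

Request:
drive_tool:
  steps:
    - [[0.05,-0.12,0],[0,0,0.0255]]
    - [[0.114,-0.24,0],[0,0,0.0255]]
    - [[0.114,-0.36,0],[0,0,0.0255]]
    - [[0.114,-0.48,0],[0,0,0.0255]]
    - [[0.114,-0.6,0],[0,0,0.0255]]
    - [[0.114,-0.72,0],[0,0,0.0255]]
    - [[0.114,-0.84,0],[0,0,0.0255]]
    - [[0.114,-0.96,0],[0,0,0.0255]]

```text
clock: 61.85
tool_pos: [0.4988, -0.1815, 0.2134]
eef_rot: [[-0.997, 0.08, 0.0], [0.08, 0.997, 0.0], [-0.0, 0.0, -1.0]]
contact_force: [0.4, -0.1, 0.0]
width: 0.0855
grip_force: 0.0
```

Request:
drive_tool:
  steps:
    - [[0,-0.1,0],[0,0,0]]
    - [[0,-0.2,0],[0,0,0]]
    - [[0,-0.2,0],[0,0,0]]
    - [[0,-0.2,0],[0,0,0]]
    - [[0,-0.2,0],[0,0,0]]
    - [[0,-0.2,0],[0,0,0]]
    - [[0,-0.2,0],[0,0,0]]
    - [[0,-0.2,0],[0,0,0]]

```text
clock: 62.52
tool_pos: [0.4953, -0.2286, 0.2133]
eef_rot: [[-0.997, 0.078, 0.0], [0.078, 0.997, 0.0], [-0.0, 0.0, -1.0]]
contact_force: [-0.2, 0.3, 0.7]
width: 0.0853
grip_force: 0.0
```

```bash
python3 - <<'E'
from h import *
p=cams.get_image('top')
b=onz(p,[353.2,227.5],.089); h=onz(p,[357.8,162.2],.108); print(b.round(4),h.round(4),(h-b)[1]/(h-b)[0], 'origin',(b+(h-b)*.6).round(4))
p=cams.get_image('scene')
b=onz(p,[114+120/4,192+97/4],.089); h=onz(p,[114+236/4,192+252/4],.108); print(b.round(4),h.round(4),(h-b)[1]/(h-b)[0], 'origin',(b+(h-b)*.6).round(4))
E
python3 go.py .499 -.2423 .067
```

```text
[ 0.3974 -0.2324  0.089 ] [ 0.572  -0.2474  0.108 ] -0.08555005722357925 origin [ 0.5022 -0.2414  0.1004]
[ 0.4075 -0.2335  0.089 ] [ 0.5766 -0.2459  0.108 ] -0.07371743139092461 origin [ 0.5089 -0.241   0.1004]
t 62.62 pos [ 0.4952 -0.229   0.2133] w 0.0854 F [ 0.9 -0.2 -0.2] x [-0.997  0.079 -0.   ] z [ 0.  0. -1.] j7 1.98
shift [-0.0191 -0.052   0.5854]
```

Request:
drive_tool:
  steps:
    - [[-0.022,-0.045,0.1],[0,0,0]]
    - [[-0.022,-0.045,0.2],[0,0,0]]
    - [[-0.022,-0.045,0.3],[0,0,0]]
    - [[-0.022,-0.045,0.4],[0,0,0]]
    - [[-0.022,-0.045,0.48],[0,0,0]]
    - [[-0.022,-0.045,0.54],[0,0,0]]
    - [[-0.022,-0.045,0.585],[0,0,0]]
    - [[-0.022,-0.045,0.585],[0,0,0]]

```text
clock: 63.28
tool_pos: [0.4986, -0.2405, 0.0651]
eef_rot: [[-0.997, 0.079, -0.003], [0.079, 0.997, 0.001], [0.003, 0.001, -1.0]]
contact_force: [-1.2, 0.1, 1.0]
width: 0.0852
grip_force: 0.0
```

Request:
drive_tool:
  steps:
    - [[0,0,0],[0,0,0]]
    - [[0,0,0],[0,0,0]]
    - [[0,0,0],[0,0,0]]
    - [[0,0,0],[0,0,0]]
    - [[0,0,0],[0,0,0]]
    - [[0,0,0],[0,0,0]]
    - [[0,0,0],[0,0,0]]
    - [[0,0,0],[0,0,0]]
  hand: 1

```text
clock: 63.95
tool_pos: [0.5001, -0.2412, 0.0678]
eef_rot: [[-0.997, 0.079, 0.001], [0.079, 0.997, 0.0], [-0.001, 0.0, -1.0]]
contact_force: [-0.3, 0.8, 6.3]
width: 0.0172
grip_force: 58.4
```

```bash
python3 go.py .499 -.2423 .067
```

```text
t 63.95 pos [ 0.5001 -0.2412  0.0678] w 0.0172 F [-0.3  0.8  6.3] x [-0.997  0.079 -0.001] z [ 0.001  0.    -1.   ] j7 2.09
shift [ 0.004  -0.0049  0.0032]
```

Request:
drive_tool:
  steps:
    - [[0,0,-0.05],[0,0,0]]
    - [[0,0,-0.1],[0,0,0]]
    - [[0,0,-0.16],[0,0,0]]
    - [[0,0,-0.22],[0,0,0]]
    - [[0,0,-0.28],[0,0,0]]
    - [[0,0,-0.34],[0,0,0]]
    - [[0,0,-0.39],[0,0,0]]
    - [[0,0,-0.39],[0,0,0]]

```text
clock: 64.62
tool_pos: [0.5006, -0.2418, 0.1667]
eef_rot: [[-0.997, 0.08, 0.003], [0.08, 0.997, -0.001], [-0.003, -0.001, -1.0]]
contact_force: [-0.2, -0.1, -3.4]
width: 0.017
grip_force: 59.2
```

Request:
drive_tool:
  steps:
    - [[0.03,0.1,0],[0,0,0]]
    - [[0.06,0.2,0],[0,0,0]]
    - [[0.09,0.3,0],[0,0,0]]
    - [[0.13,0.42,0],[0,0,0]]
    - [[0.17,0.54,0],[0,0,0]]
    - [[0.21,0.66,0],[0,0,0]]
    - [[0.243,0.763,0],[0,0,0]]
    - [[0.243,0.763,0],[0,0,0]]

```text
clock: 65.28
tool_pos: [0.4522, -0.0407, 0.1635]
eef_rot: [[-0.997, 0.073, -0.003], [0.073, 0.997, 0.003], [0.003, 0.002, -1.0]]
contact_force: [-0.0, 0.3, -2.9]
width: 0.017
grip_force: 59.4
```

Request:
drive_tool:
  steps:
    - [[0,0,0],[0,0,0]]
    - [[0,0,0.02],[0,0,0]]
    - [[0,0,0.04],[0,0,0]]
    - [[0,0,0.06],[0,0,0]]
    - [[0,0,0.08],[0,0,0]]
    - [[0,0,0.1],[0,0,0]]
    - [[0,0,0.1],[0,0,0]]
    - [[0,0,0.1],[0,0,0]]

```text
clock: 65.95
tool_pos: [0.454, -0.0466, 0.1391]
eef_rot: [[-0.997, 0.08, -0.001], [0.08, 0.997, -0.0], [0.001, -0.0, -1.0]]
contact_force: [0.2, 0.6, -3.0]
width: 0.0172
grip_force: 59.4
```

```bash
python3 go.py .4547 -.0463 .117
python3 - <<'E'
from h import *
p=shot("scene",'s17.png')
print(proj(p,[[.527,-.0525,.098],[.527,-.0525,.115]]).round(1))
u,v=proj(p,[.51,-.05,.1])[0].astype(int); cv2.imwrite('pics/c17.png',cv2.resize(p['pixels'][v-40:v+40,u-50:u+50],(750,600),interpolation=2)); print(u-50,v-40)
E
```

```text
t 65.95 pos [ 0.454  -0.0466  0.1391] w 0.0172 F [ 0.2  0.6 -3. ] x [-0.997  0.08   0.001] z [-0.001 -0.    -1.   ] j7 1.62
shift [-0.0026  0.0013  0.0885]
[[231.3 208.3]
 [231.  203.3]]
178 163
```

View pics/c17.png

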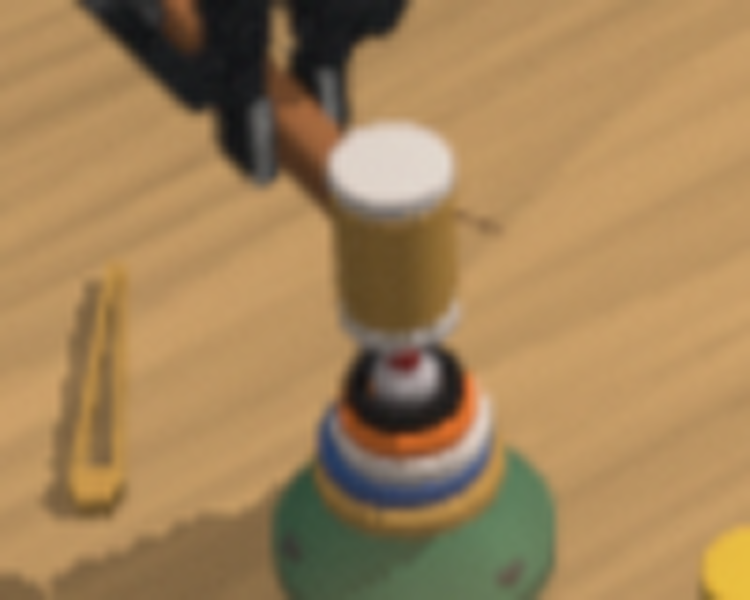

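The mallet face is centred above the red pin, which is at crop (405,360), i.e. scene (232,211). Strike.

Request:
drive_tool:
  steps:
    - [[0,0,0.03],[0,0,0]]
    - [[0,0,0.06],[0,0,0]]
    - [[0,0,0.09],[0,0,0]]
    - [[0,0,0.094],[0,0,0]]
    - [[0,0,0.094],[0,0,0]]
    - [[0,0,0.094],[0,0,0]]
    - [[0,0,0.094],[0,0,0]]
    - [[0,0,0.094],[0,0,0]]

```text
clock: 66.67
tool_pos: [0.4541, -0.0463, 0.116]
eef_rot: [[-0.997, 0.08, -0.0], [0.08, 0.997, 0.0], [0.0, -0.0, -1.0]]
contact_force: [0.1, 0.0, -3.4]
width: 0.0172
grip_force: 59.6
```

Request:
drive_tool:
  steps:
    - [[0,0,0.004],[0,0,0]]
    - [[0,0,0.008],[0,0,0]]
    - [[0,0,0.008],[0,0,0]]
    - [[0,0,0.008],[0,0,0]]
    - [[0,0,0.008],[0,0,0]]
    - [[0,0,0.008],[0,0,0]]
    - [[0,0,0.008],[0,0,0]]
    - [[0,0,0.008],[0,0,0]]

```text
clock: 67.33
tool_pos: [0.4538, -0.0463, 0.1144]
eef_rot: [[-0.997, 0.08, -0.0], [0.08, 0.997, 0.0], [0.0, 0.0, -1.0]]
contact_force: [-5.4, 0.6, 7.5]
width: 0.0171
grip_force: 61.2
```

Request:
drive_tool:
  steps:
    - [[0,0,0.004],[0,0,0]]
    - [[0,0,0.006],[0,0,0]]
    - [[0,0,0.006],[0,0,0]]
    - [[0,0,0.006],[0,0,0]]
    - [[0,0,0.006],[0,0,0]]
    - [[0,0,0.006],[0,0,0]]
    - [[0,0,0.006],[0,0,0]]
    - [[0,0,0.006],[0,0,0]]

```text
clock: 68.0
tool_pos: [0.4536, -0.0463, 0.1128]
eef_rot: [[-0.997, 0.08, -0.001], [0.08, 0.997, 0.0], [0.001, 0.0, -1.0]]
contact_force: [-4.9, -0.2, 7.0]
width: 0.0171
grip_force: 61.2
```

Request:
drive_tool:
  steps:
    - [[0,0,-0.04],[0,0,0]]
    - [[0,0,-0.08],[0,0,0]]
    - [[0,0,-0.12],[0,0,0]]
    - [[0,0,-0.16],[0,0,0]]
    - [[0,-0.1,-0.2],[0,0,0]]
    - [[0,-0.2,-0.2],[0,0,0]]
    - [[0,-0.3,-0.2],[0,0,0]]
    - [[0,-0.3,-0.2],[0,0,0]]

```text
clock: 68.67
tool_pos: [0.4477, -0.1261, 0.163]
eef_rot: [[-0.996, 0.085, 0.001], [0.085, 0.996, -0.002], [-0.001, -0.002, -1.0]]
contact_force: [-0.0, 0.3, -3.5]
width: 0.0171
grip_force: 59.8
```

```bash
python3 go.py
python3 - <<'E'
from h import *
p=shot("scene",'s18.png')
u,v=proj(p,[.51,-.09,.12])[0].astype(int); cv2.imwrite('pics/c18.png',cv2.resize(p['pixels'][v-45:v+45,u-60:u+60],(800,600),interpolation=2)); print(u-60,v-45)
q=cams.get_image('top')
for p in(p,q):
  hsv=cv2.cvtColor(p['pixels'],cv2.COLOR_BGR2HSV); m=cv2.inRange(hsv,(0,120,60),(6,255,255))|cv2.inRange(hsv,(172,120,60),(180,255,255))
  u,v=proj(p,[.527,-.0525,.094])[0]; ys,xs=np.nonzero(m); k=(abs(xs-u)<9)&(abs(ys-v)<9); print(k.sum(),xs[k].mean(),ys[k].mean(),ys[k].min(),ys[k].max(),proj(p,[[.527,-.0525,.09],[.527,-.0525,.098]]).round(1).tolist())
E
```

```text
t 68.67 pos [ 0.4477 -0.1261  0.163 ] w 0.0171 F [-0.   0.3 -3.5] x [-0.996  0.085 -0.001] z [ 0.001 -0.002 -1.   ] j7 1.79
154 159
10 231.5 210.2 209 211 [[231.4, 210.6], [231.3, 208.3]]
7 285.7142857142857 180.0 179 181 [[285.4, 180.1], [285.7, 179.6]]
```

View pics/c18.png

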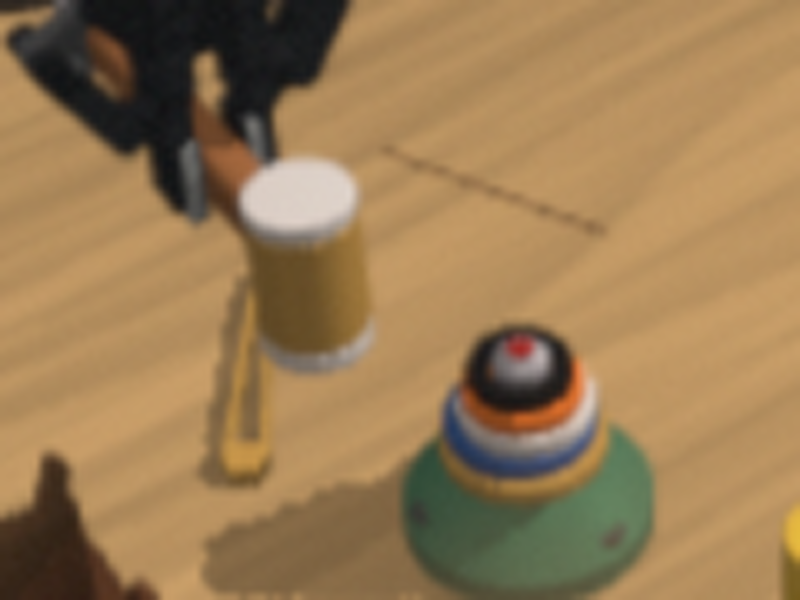

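The crop shows the pin flush on the post top at crop (519,347), i.e. scene (232,211). The mallet has pitched slightly in the grip, head up by about 3°. I'll carry it back with a matching tool tilt.

Request:
drive_tool:
  steps:
    - [[-0.05,-0.08,0],[0,0.016,0]]
    - [[-0.1,-0.17,0],[0,0.016,0]]
    - [[-0.15,-0.26,0],[0,0.016,0]]
    - [[-0.2,-0.35,0],[0,0.016,0]]
    - [[-0.246,-0.44,0],[0,0.016,0]]
    - [[-0.246,-0.47,0],[0,0.016,0]]
    - [[-0.246,-0.47,0],[0,0.016,0]]
    - [[-0.246,-0.47,0],[0,0.016,0]]

```text
clock: 69.43
tool_pos: [0.4999, -0.2419, 0.162]
eef_rot: [[-0.996, 0.079, -0.051], [0.079, 0.997, 0.005], [0.052, 0.001, -0.999]]
contact_force: [0.2, 0.2, -3.0]
width: 0.0173
grip_force: 59.7
```

Request:
drive_tool:
  steps:
    - [[0,0,0],[0,0,0]]
    - [[0,0,0],[0,0,0]]
    - [[0,0,0],[0,0,0]]
    - [[0,0,0],[0,0,0]]
    - [[0,0,0],[0,0,0]]
    - [[0,0,0],[0,0,0]]
    - [[0,0,0],[0,0,0]]
    - [[0,0,0],[0,0,0]]

```text
clock: 70.1
tool_pos: [0.5002, -0.243, 0.1626]
eef_rot: [[-0.996, 0.08, -0.05], [0.08, 0.997, 0.004], [0.05, 0.0, -0.999]]
contact_force: [-0.6, -0.1, -3.0]
width: 0.0172
grip_force: 59.7
```

```bash
python3 go.py .5001 -.2412 .077
python3 - <<'E'
from h import *
p=shot("scene",'s19.png')
# head axis lean: compare mask PCA of head (cut_out of mallet_face = mallet) using brass-coloured pixels below
s=manip.read_state(); R=np.array(s['eef_rot']); t=np.array(s['tool_pos'])
a=-R[:,0].copy(); a[2]=0; a/=np.linalg.norm(a)
c=t+[0,0,.008]+a*.0725
print('expected head top/bottom if level',proj(p,[c+[0,0,.033],c-[0,0,.033]]).round(1).tolist())
u,v=proj(p,c)[0].astype(int); cv2.imwrite('pics/c19.png',cv2.resize(p['pixels'][v-30:v+30,u-40:u+40],(800,600),interpolation=2)); print(u-40,v-30)
E
```

```text
t 70.1 pos [ 0.5002 -0.243   0.1626] w 0.0172 F [-0.6 -0.1 -3. ] x [-0.996  0.08   0.05 ] z [-0.05   0.004 -0.999] j7 2.02
shift [-0.016   0.0073  0.3419]
expected head top/bottom if level [[164.8, 224.2], [169.1, 245.6]]
127 205
```

View pics/c19.png

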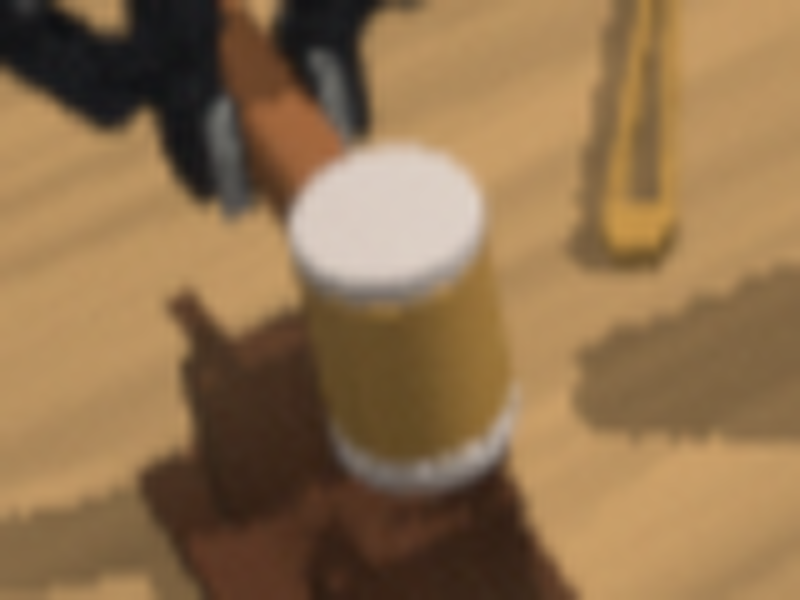

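The head axis now projects as it would if level. Lower into the notches.

Request:
drive_tool:
  steps:
    - [[-0.016,0.007,0.05],[0,0,0]]
    - [[-0.016,0.007,0.1],[0,0,0]]
    - [[-0.016,0.007,0.15],[0,0,0]]
    - [[-0.016,0.007,0.2],[0,0,0]]
    - [[-0.016,0.007,0.25],[0,0,0]]
    - [[-0.016,0.007,0.3],[0,0,0]]
    - [[-0.016,0.007,0.342],[0,0,0]]
    - [[-0.016,0.007,0.342],[0,0,0]]

```text
clock: 70.82
tool_pos: [0.4988, -0.2405, 0.0743]
eef_rot: [[-0.995, 0.079, -0.054], [0.079, 0.997, 0.005], [0.054, 0.001, -0.999]]
contact_force: [-0.1, 0.1, -2.8]
width: 0.017
grip_force: 59.8
```

Request:
drive_tool:
  steps:
    - [[0,0,0.004],[0,0,0]]
    - [[0,0,0.008],[0,0,0]]
    - [[0,0,0.012],[0,0,0]]
    - [[0,0,0.016],[0,0,0]]
    - [[0,0,0.02],[0,0,0]]
    - [[0,0,0.024],[0,0,0]]
    - [[0,0,0.024],[0,0,0]]
    - [[0,0,0.024],[0,0,0]]

```text
clock: 71.48
tool_pos: [0.4998, -0.2413, 0.071]
eef_rot: [[-0.996, 0.08, -0.05], [0.08, 0.997, 0.004], [0.05, 0.0, -0.999]]
contact_force: [-0.3, -0.3, -4.0]
width: 0.0171
grip_force: 59.8
```

```bash
python3 go.py .5001 -.2412 .0678
```

```text
t 71.48 pos [ 0.4998 -0.2413  0.071 ] w 0.0171 F [-0.3 -0.3 -4. ] x [-0.996  0.08   0.05 ] z [-0.05   0.004 -0.999] j7 2.07
shift [-0.0019  0.0005  0.0128]
```

Request:
drive_tool:
  steps:
    - [[0,0,0.003],[0,0,0]]
    - [[0,0,0.006],[0,0,0]]
    - [[0,0,0.009],[0,0,0]]
    - [[0,0,0.012],[0,0,0]]
    - [[0,0,0.012],[0,0,0]]
    - [[0,0,0.012],[0,0,0]]
    - [[0,0,0.012],[0,0,0]]
    - [[0,0,0.012],[0,0,0]]

```text
clock: 72.15
tool_pos: [0.4996, -0.2413, 0.068]
eef_rot: [[-0.996, 0.08, -0.05], [0.08, 0.997, 0.004], [0.05, 0.0, -0.999]]
contact_force: [-0.1, -0.6, -2.0]
width: 0.0175
grip_force: 60.1
```

Request:
drive_tool:
  steps:
    - [[0,0,0.002],[0,0,0]]
    - [[0,0,0.003],[0,0,0]]
    - [[0,0,0.003],[0,0,0]]
    - [[0,0,0.003],[0,0,0]]
    - [[0,0,0.003],[0,0,0]]
    - [[0,0,0.003],[0,0,0]]
    - [[0,0,0.003],[0,0,0]]
    - [[0,0,0.003],[0,0,0]]

```text
clock: 72.82
tool_pos: [0.4996, -0.2413, 0.0677]
eef_rot: [[-0.996, 0.08, -0.05], [0.08, 0.997, 0.004], [0.05, 0.0, -0.999]]
contact_force: [-2.8, 1.5, 5.5]
width: 0.0169
grip_force: 61.3
```

Request:
drive_tool:
  steps:
    - [[0,0,0],[0,0,0]]
    - [[0,0,0],[0,0,0]]
    - [[0,0,0],[0,0,0]]
    - [[0,0,0],[0,0,0]]
    - [[0,0,0],[0,0,0]]
    - [[0,0,0],[0,0,0]]
    - [[0,0,0],[0,0,0]]
    - [[0,0,0],[0,0,0]]
  hand: -1

```text
clock: 73.48
tool_pos: [0.4996, -0.2413, 0.0672]
eef_rot: [[-0.996, 0.08, -0.05], [0.08, 0.997, 0.004], [0.05, 0.0, -0.999]]
contact_force: [-0.3, -0.0, 0.0]
width: 0.0849
grip_force: 0.0
```

Request:
drive_tool:
  steps:
    - [[0,0,-0.06],[0,0,0]]
    - [[0,0,-0.15],[0,0,0]]
    - [[0,0,-0.25],[0,0,0]]
    - [[0,0,-0.35],[0,0,0]]
    - [[0,0,-0.45],[0,0,0]]
    - [[0,0,-0.55],[0,0,0]]
    - [[0,0,-0.65],[0,0,0]]
    - [[0,0,-0.65],[0,0,0]]

```text
clock: 74.15
tool_pos: [0.51, -0.2431, 0.2343]
eef_rot: [[-0.996, 0.08, -0.043], [0.08, 0.997, 0.002], [0.043, -0.002, -0.999]]
contact_force: [0.2, -0.2, 0.4]
width: 0.0851
grip_force: 0.0
```

Request:
drive_tool:
  steps:
    - [[0.15,0.05,0],[0,0,0]]
    - [[0.3,0.1,0],[0,0,0]]
    - [[0.4,0.2,0],[0,0,0]]
    - [[0.4,0.4,0],[0,0,0]]
    - [[0.4,0.55,0],[0,0,0]]
    - [[0.4,0.7,0],[0,0,0]]
    - [[0.4,0.85,0],[0,0,0]]
    - [[0.4,1.0,0],[0,0,0]]

```text
clock: 74.82
tool_pos: [0.4277, 0.0172, 0.2346]
eef_rot: [[-0.996, 0.079, -0.05], [0.079, 0.997, 0.004], [0.05, 0.0, -0.999]]
contact_force: [0.7, -0.3, -0.4]
width: 0.0857
grip_force: 0.0
```

Request:
drive_tool:
  steps:
    - [[0,0.1,0],[0,0,0]]
    - [[0,0.2,0],[0,0,0]]
    - [[0,0.3,0],[0,0,0]]
    - [[0,0.4,0],[0,0,0]]
    - [[0,0.5,0],[0,0,0]]
    - [[0,0.6,0],[0,0,0]]
    - [[0,0.7,0],[0,0,0]]
    - [[0,0.7,0],[0,0,0]]

```text
clock: 75.48
tool_pos: [0.4416, 0.1949, 0.2342]
eef_rot: [[-0.996, 0.074, -0.05], [0.074, 0.997, 0.006], [0.05, 0.002, -0.999]]
contact_force: [0.5, 0.2, 0.3]
width: 0.0855
grip_force: 0.0
```

```bash
python3 go.py
python3 - <<'E'
from h import *
ps=[shot("scene",'s20.png'),shot("top",'t20.png')]
for p in ps:
  print([(l,np.round(d['location'],4).tolist(),round(d['p'],2)) for l in('mallet','mallet_face','cap','tweezers','screwdriver') for d in cams.landmark_of(p,l)[:1]])
def cr(p,c,h,s): 
  u,v=proj(p,c)[0].astype(int); return cv2.resize(p['pixels'][v-h:v+h,u-h:u+h],(s,s),interpolation=2)
a=np.hstack([cr(ps[0],[.5,-.23,.07],36,400),cr(ps[0],[.527,-.0525,.09],14,400)]); b=np.hstack([cr(ps[1],[.52,-.2,.07],45,400),cr(ps[1],[.527,-.0525,.09],14,400)])
cv2.imwrite('pics/c20.png',cv2.resize(np.vstack([a,b]),(600,600)))
cv2.imwrite('pics/pinbefore.png',0*a)
E
```

```text
t 75.48 pos [0.4416 0.1949 0.2342] w 0.0855 F [0.5 0.2 0.3] x [-0.996  0.074  0.05 ] z [-0.05   0.006 -0.999] j7 1.05
[('mallet', [0.5017, -0.2453, 0.0714], 0.84), ('mallet_face', [0.5728, -0.2474, 0.0406], 0.75), ('cap', [0.694, -0.0364, 0.0586], 0.76), ('tweezers', [0.3916, -0.0876, 0.0004], 0.52), ('screwdriver', [0.6981, -0.1999, -0.0043], 0.76)]
[('mallet', [0.505, -0.2448, 0.0805], 0.78), ('mallet_face', [0.5731, -0.2458, 0.0463], 0.71), ('cap', [0.692, -0.0395, 0.0574], 0.71), ('tweezers', [0.3872, -0.0949, 0.0017], 0.66), ('screwdriver', [0.7001, -0.2032, -0.0013], 0.61)]
```

View pics/c20.png

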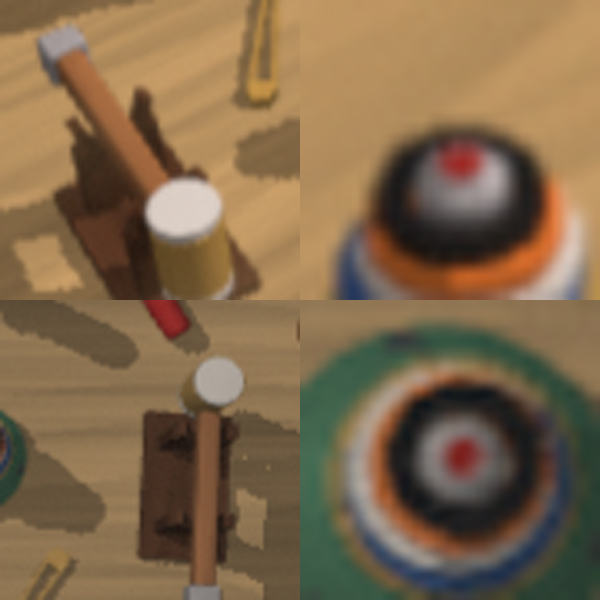

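Run:
```python
from h import *
p=cams.get_image('scene'); q=cams.get_image('top')
for c,fs in((p,['s3','s6','s14','s16','s18','s20']),(q,['t3','t14','t16','t20'])):
  pr=proj(c,[[.527,-.0525,.098],[.527,-.0525,.091]]); print(pr.round(2).tolist())
  u,v=pr.mean(0).round().astype(int)
  for f in fs:
    im=cv2.imread(f'pics/{f}.png').astype(float)[v-8:v+9,u-5:u+6]; r=np.clip(im[...,2]-im[...,:2].mean(2)-60,0,None); 
    r[:, :]=np.where(im[...,1]>110,0,r)
    rows=r.sum(1); cols=r.sum(0); print(f,'tot',int(r.sum()),'row',round((rows*np.arange(v-8,v+9)).sum()/rows.sum(),2),'col',round((cols*np.arange(u-5,u+6)).sum()/cols.sum(),2),rows.astype(int).tolist())
```

```text
[[231.3, 208.27], [231.43, 210.3]]
s3 tot 422 row 208.91 col 231.55 [0, 0, 0, 0, 0, 0, 0, 143, 178, 96, 4, 0, 0, 0, 0, 0, 0]
s6 tot 441 row 208.85 col 231.53 [0, 0, 0, 0, 0, 0, 22, 132, 181, 97, 7, 0, 0, 0, 0, 0, 0]
s14 tot 800 row 211.3 col 229.52 [0, 0, 0, 0, 0, 0, 0, 151, 201, 111, 21, 0, 94, 54, 49, 49, 69]
s16 tot 425 row 208.96 col 231.5 [0, 0, 0, 0, 0, 0, 0, 130, 186, 103, 6, 0, 0, 0, 0, 0, 0]
s18 tot 242 row 210.65 col 231.67 [0, 0, 0, 0, 0, 0, 0, 0, 0, 93, 141, 8, 0, 0, 0, 0, 0]
s20 tot 239 row 210.63 col 231.67 [0, 0, 0, 0, 0, 0, 0, 0, 0, 94, 140, 5, 0, 0, 0, 0, 0]
[[285.66, 179.61], [285.45, 180.04]]
t3 tot 139 row 179.71 col 285.83 [0, 0, 0, 0, 0, 0, 0, 58, 63, 18, 0, 0, 0, 0, 0, 0, 0]
t14 tot 2185 row 178.87 col 287.26 [0, 117, 334, 385, 295, 118, 85, 116, 76, 32, 11, 12, 24, 36, 188, 208, 144]
t16 tot 267 row 181.93 col 284.19 [0, 9, 16, 0, 0, 0, 0, 58, 70, 16, 0, 0, 0, 0, 2, 43, 51]
t20 tot 232 row 182.23 col 283.76 [0, 8, 21, 0, 0, 0, 0, 26, 54, 28, 0, 0, 0, 0, 1, 42, 50]
```

The red top edge dropped 2.0 px, against 2.03 px expected for the full 7 mm. The pin is fully down, so I'm handing in.

```bash
python3 -c "
from rig import finish_job
print(finish_job())"
```

```text
the job is handed in; nothing more can be done
None
```

The job is handed in: the cap is upright on its stand, all five collars are on the post widest to narrowest, the mallet drove the pin down (full 7 mm by the camera), and the mallet is back in both notches of its rest.

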